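# Set out the espresso dial-in station

## Robot

A 6-joint arm with a two-finger parallel gripper is mounted at the origin on the work surface. World frame = base frame: x ahead of the robot, y to its left, z up, the work surface at z = 0. Lengths are in m, angles in rad, forces in N, time in s.
With the tool pointing down it reaches from about 0.35 to 0.975 m from the base axis. Payload 4.9 kg.
Tool frame: the origin (TCP) lies midway between the tips of the shut fingers; the grasp point (between the pads) lies 19 mm behind it (manip.pinch_z is the x of the grasp point in the tool frame, in m); x points along the fingers, y is the direction in which the jaws open and shut, and the axes are right-handed (so a half turn about x gives the same grasp; the last joint's range is limited). The gripper opens to 85 mm and grips with 20 to 120 N. Pads are 22 mm wide; open, the fingers measure 114 mm over their backs; the gripper's body (76 mm by 85 mm) begins 54 mm behind the grasp point. The pads swing forward as they close: fully open they stand 13 mm farther back than shut.
Start: joints at [1.016, 0.053, 1.613, -0, 1.476, -0.119], TCP at [0.264, 0.567, 0.231] pointing down, gripper open.
Joint ranges: [-3.01, 3.01], [-1.01, 2.22], [0.06, 2.58], [-1.02, 4.17], [0.09, 2.62], [-3.14, 3.14]. Speed limits (rad/s): [2.57, 2.57, 3.14, 3.14, 3.14, 3.14].

## Interface

Orientations are given as a unit quaternion [w, x, y, z].
In Python, from plant import sensors, cams, workorder, manip gives the robot as it stands.
- The arm moves only by the tool drive_tool, never from a script. Its argument "series" is a list of rows, each an object of numbers: "x", "y", "z": the shift along the tool's x, y, z in units of 25 mm (1.0 is 25 mm); "ax", "ay", "az": the turn, a rotation vector about the tool's x, y, z in units of 5 degrees (1.0 is 5 degrees). A call has 1 to 5 rows; each row is the pose to reach, as a shift and turn from the pose commanded when the call began, along the tool's axes at that moment; what a row does not reach only later rows make up. A row lasts 1/12 s, in which the tool goes at most 41.7 mm and 7.16 degrees, less where a joint would pass 70% of its speed; a pose out of reach is approached as far as the arm can. A call with a gripper value outside its range is refused whole. "hand" is the opening, from 0 (shut) to 1 (fully open), set as the call begins (left out, the last holds). The fingers move at their own pace and stop on an object; the grip force is fixed at half the most. Time passes only in rows, so rows that repeat a pose let the fingers close. It gives the time, the measured TCP pose, the force and the opening at its end, in the units of the state.
- sensors.state(): the state, without advancing time (a new reading comes with each control period).
- cams.grab_frame(name): name is "scene" or "top"; returns a dict with "img" (384x512x3 uint8, blue, green, red), "camera_matrix" (3x3 intrinsics, pixels), "cam_to_world" (4x4, takes a point from camera to world coordinates). Camera axes: x right, y down, z forward; pixel columns grow to the right and rows downward; lengths in m; the calibration is good to about 2 mm. A picture is of the moment at which its call begins. There is no depth.
- workorder.job_done(): hands the job in, once; it reports no verdict.
The state is a dict: "time": time; "joint_pos": joint angles; "joint_vel": joint speeds; "joint_efforts": joint torques, N m; "tool_pos": TCP position; "tool_rot": TCP orientation; "contact_force": force on the tool from outside, world axes, zero at the start; "ft_torque": the same for the moment, N m; "gripper_width": opening from 0.0 (shut) to 1.0 (fully open).
Only numpy, scipy, OpenCV 4.12 (cv2) and the standard library are available. Lean on these libraries where they do the work, as an engineer would, in place of code of your own. Each camera call takes 0.05 s, during which the arm holds its last target.

## Task

Set out the coffee station for dialling in the grinder, everything upright, left and right as seen from the robot: the espresso cup in the middle of the scale, the steel dosing cup on the counter directly left of the scale (level with the middle of its left edge, 3 cm clear of it) with the leveller sitting centred on top of the dosing cup. On the rubber mat, stand the small milk jug in the middle of the left half and the tamper in the middle of the right half. Leave the sugar jar, the shaker and the paper cups where they are.

Things in the scene. Friction and masses are not known exactly. Their poses are not given: they have to be found in the camera images.
- scale: Fixed brew scale: a square 130 x 130 mm, 22 mm high, black with a flat aluminium top plate; a black readout strip (12 mm deep, 10 mm high, 90 mm wide) juts from its front edge, the one towards the robot. Origin: centre of its underside. Its z is up, its y points to its left (within 0.15 rad of the robot's left, +y), its x away from the robot. Top plate at z = 22 mm; left edge at y = +65 mm.
- mat: Fixed black rubber tamping mat, 140 mm (its x, away from the robot) by 240 mm (its y, to the left, within 0.15 rad of the robot's +y), 5 mm thick, with a thin grey line across the middle that parts the left half from the right half. Origin: centre of its underside. The middles of the halves are at y = +60 mm (left) and y = -60 mm (right).
- cup: Loose white ceramic espresso cup without handle, open at the top, outside diameter 62 mm (50 mm at the foot, full width from 12 mm up), 58 mm high, wall 4 mm, about 0.14 kg. Origin: centre of its underside, z up.
- dosing_cup: Loose straight-sided open steel dosing cup without handle or spout, outside diameter 57 mm, 55 mm high, wall 3 mm, about 0.13 kg. Origin: centre of its underside, z up.
- leveller: Loose coffee leveller: a flat solid puck, diameter 56 mm, 36 mm high, steel below and black above with a narrow groove between, about 0.25 kg. Origin: centre of its underside (steel side), z up.
- tamper: Loose tamper standing on its steel base (diameter 58 mm, 18 mm high, then tapering to a neck), with a round black handle of diameter 32 mm between 48 and 82 mm height; 88 mm high in all, about 0.35 kg. Origin: centre of its underside, z up.
- jug: Loose small open steel milk jug, outside diameter 56 mm up to 50 mm height, narrowing to 52 mm at the rim, 75 mm high, wall 3 mm, about 0.16 kg. A wire handle sticks out on its +y side to 54 mm from the axis (heights 18 to 65 mm), a small spout on its -y side; so grip it along its x. At the start the handle points to the robot's left within 0.5 rad. Origin: centre of its underside, z up.
- sugar_jar: Bystander, loose: glass jar with steel cap, diameter 62 mm, 85 mm high. Origin: centre of its underside.
- shaker: Bystander, loose: closed black shaker tin with a steel top, diameter 57 mm, 86 mm high. Origin: centre of its underside.
- paper_cups: Bystander, loose: stack of yellow paper cups upside down with pale rims, diameter 68 mm, 150 mm high. Origin: centre of its underside.

How it is judged:
At the end, for the whole second after the job is handed in: All upright (0.1 rad), at rest: cup on scale within 15 mm of its middle; dosing cup on counter within 15 mm each way (scale axes) of 124 mm left of scale centre; leveller on its rim within 8 mm; jug, tamper within 15 mm each way of the middles of the mat's left and right halves (horizontal distance between cup and scale below 0.015 m and z of cup in the frame of scale between 0.018 and 0.026 m and x of dosing_cup in the frame of scale between -0.015 and 0.015 m and y of dosing_cup in the frame of scale between 0.109 and 0.139 m and height (world z) of dosing_cup between -0.004 and 0.004 m and horizontal distance between leveller and dosing_cup below 0.008 m and z of leveller in the frame of dosing_cup between 0.051 and 0.059 m and x of tamper in the frame of mat between -0.015 and 0.015 m and y of tamper in the frame of mat between -0.075 and -0.045 m and height (world z) of tamper between 0.001 and 0.009 m and x of jug in the frame of mat between -0.015 and 0.015 m and y of jug in the frame of mat between 0.045 and 0.075 m and height (world z) of jug between 0.001 and 0.009 m and angle between each of cup, dosing_cup, leveller, tamper, jug's own z axis and vertical below 0.1 rad and linear speed of each of cup, dosing_cup, leveller, tamper, jug below 0.02 m/s); the robot touches nothing.
It fails at once if the sugar jar is pushed more than 25 mm or knocked over (distance of sugar_jar from where it was at the start of the episode above 0.025 m or angle between sugar_jar's own z axis and vertical above 0.5 rad).
It fails at once if the shaker is pushed more than 25 mm or knocked over (distance of shaker from where it was at the start of the episode above 0.025 m or angle between shaker's own z axis and vertical above 0.5 rad).
It fails at once if the stack of paper cups is pushed more than 25 mm or knocked over (distance of paper_cups from where it was at the start of the episode above 0.025 m or angle between paper_cups's own z axis and vertical above 0.5 rad).
It also fails if it takes over 131 s, if anything falls off the work surface, if the arm or the gripper's body presses on something with over 40 N, if the wrist force passes 120 N, or if a joint passes its speed limit or range.

## Working session

There is one attempt and no reset: what is moved stays moved. The work goes in short steps, Python scripts to look and compute and a tool call to move; the robot and the scene stay as the last step left them, time stands still between calls to the robot, and variables do not carry over. Pictures are saved under pics/ and viewed, and the job is handed in when it is done.

Besides the shell and the picture viewer there is one more tool, called by a JSON object that holds its "method" and its "body", one argument or row to a line. drive_tool: Moves the arm, as the interface text tells. Its arguments: {"type":"object","properties":{"series":{"type":"array","items":{"type":"object","properties":{"x":{"type":"number"},"y":{"type":"number"},"z":{"type":"number"},"ax":{"type":"number"},"ay":{"type":"number"},"az":{"type":"number"}}}},"hand":{"type":"number"}},"required":["series"]}

```bash
ls; mkdir -p pics; python3 - <<'E'
from plant import sensors,cams,manip
import cv2
s=sensors.state();print(s); print(manip.pinch_z)
for n in("scene","top"):
    f=cams.grab_frame(n);cv2.imwrite(f"pics/{n}0.png",f["img"]);print(n,f["camera_matrix"],f["cam_to_world"])
E
```

```text
pics
{'time': 0.0, 'joint_pos': array([ 1.01598901e+00,  5.33754832e-02,  1.61432329e+00,  2.30980731e-05,
        1.47601022e+00, -1.19013846e-01]), 'joint_vel': array([ 8.49987348e-04,  1.39940921e-04,  1.45399611e-04, -5.52150966e-04,
        1.59281022e-03,  4.69861157e-05]), 'joint_efforts': array([ 5.06423839e-04, -3.93667638e+01, -3.70183110e+01, -1.06988006e-05,
        6.79108649e-03,  5.22571554e-06]), 'tool_pos': array([0.26349433, 0.5660378 , 0.23003399]), 'tool_rot': array([ 0.69013116,  0.15215711,  0.6906412 , -0.15356408]), 'contact_force': array([ 0.36365377, -1.00891129, -0.35893372]), 'ft_torque': array([ 0.01715299, -0.01960651,  0.0576324 ]), 'gripper_width': 0.9996979762596073}
-0.0187
scene [[428.96620575   0.         255.13518679]
 [  0.         428.96620575 192.82139971]
 [  0.           0.           1.        ]] [[ 0.09026508  0.69604733 -0.71229933  1.28811683]
 [ 0.99589101 -0.06832808  0.05943373 -0.04561716]
 [-0.00730136 -0.71473729 -0.69935492  0.83809707]
 [ 0.          0.          0.          1.        ]]
top [[411.67342488   0.         251.08130397]
 [  0.         411.67342488 187.37532657]
 [  0.           0.           1.        ]] [[-4.42614288e-03 -9.83214368e-01  1.82400425e-01  2.39121657e-01]
 [-9.99961082e-01  5.74382442e-03  6.69647606e-03 -3.53577160e-04]
 [-7.63174749e-03 -1.82363687e-01 -9.83201527e-01  1.28229137e+00]
 [ 0.00000000e+00  0.00000000e+00  0.00000000e+00  1.00000000e+00]]
```

View pics/scene0.png

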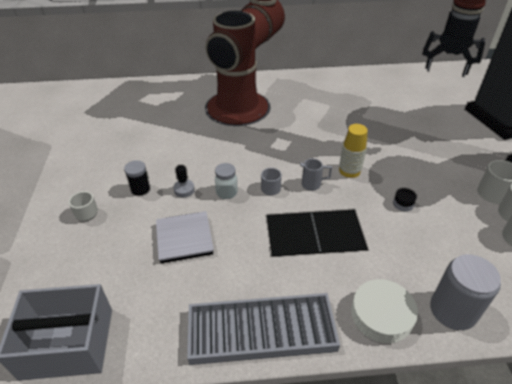

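View pics/top0.png

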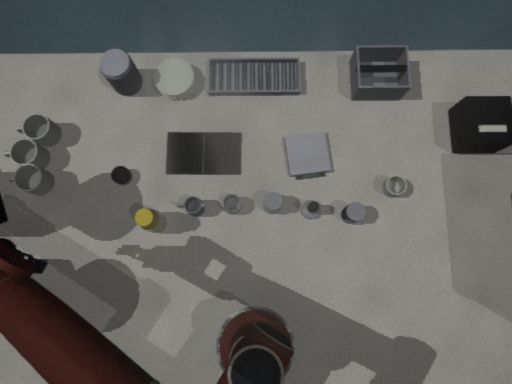

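The scene view has the robot at the back, so its image right is robot left. In the top view (up = +x, left = +y) I see:

| Item | Pixel (col, row) |
|---|---|
| leveller | (120,175) |
| paper cups | (145,218) |
| jug | (193,204), handle to the left |
| dosing cup | (231,204) |
| sugar jar | (273,202) |
| tamper | (312,208) |
| shaker | (354,212) |
| espresso cup | (396,186) |
| mat | (204,153) |
| scale | (307,154) |

Next I'll enlarge these to measure them.

```bash
python3 - <<'E'
import cv2
t=cv2.imread("pics/top0.png");s=cv2.imread("pics/scene0.png")
def g(im,x0,y0,x1,y1,k,n):
    c=cv2.resize(im[y0:y1,x0:x1],None,fx=k,fy=k,interpolation=cv2.INTER_CUBIC)
    c=cv2.convertScaleAbs(c,alpha=1.5)
    for x in range(x0-x0%10+10,x1,10): 
        cv2.line(c,((x-x0)*k,0),((x-x0)*k,5),(0,0,255),1)
        if x%20==0: cv2.putText(c,str(x),((x-x0)*k,15),0,.35,(0,0,255),1)
    for y in range(y0-y0%10+10,y1,10):
        cv2.line(c,(0,(y-y0)*k),(5,(y-y0)*k),(0,0,255),1); cv2.putText(c,str(y),(6,(y-y0)*k+4),0,.35,(0,0,255),1)
    cv2.imwrite(n,c)
g(t,100,120,260,235,5,"pics/tA.png")
g(t,255,120,415,235,5,"pics/tB.png")
g(s,60,115,240,250,4,"pics/sA.png")
g(s,210,115,420,260,4-1,"pics/sB.png")
E
```

```text
(no output)
```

View pics/tA.png

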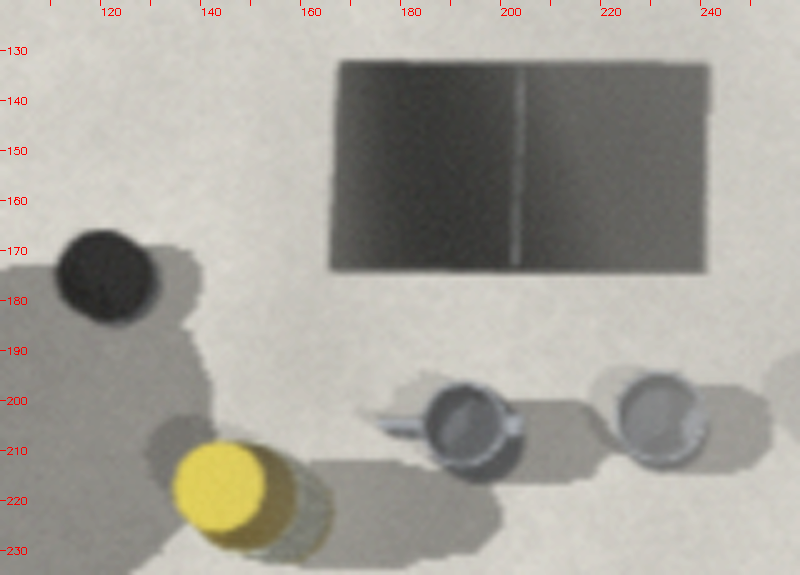

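View pics/tB.png

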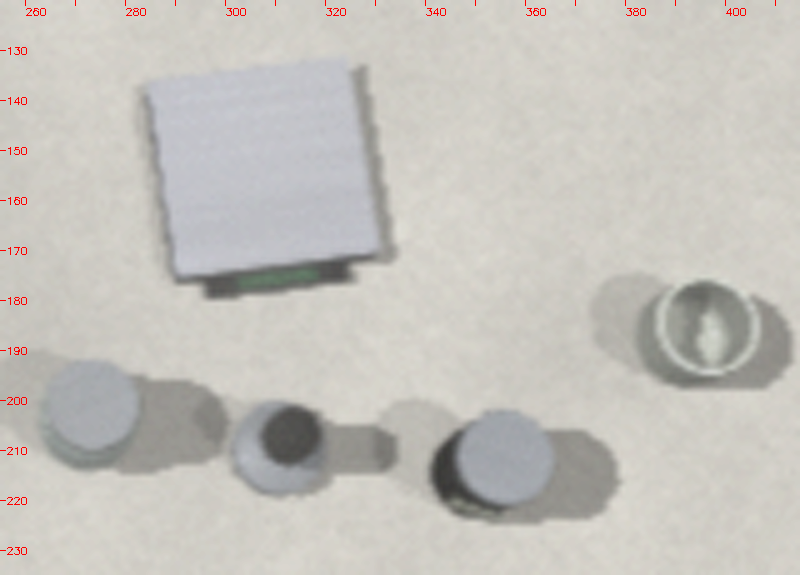

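View pics/sA.png

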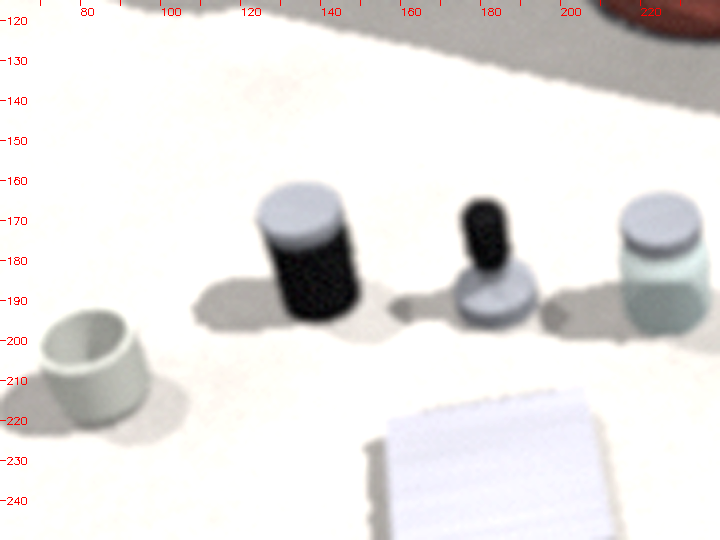

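View pics/sB.png

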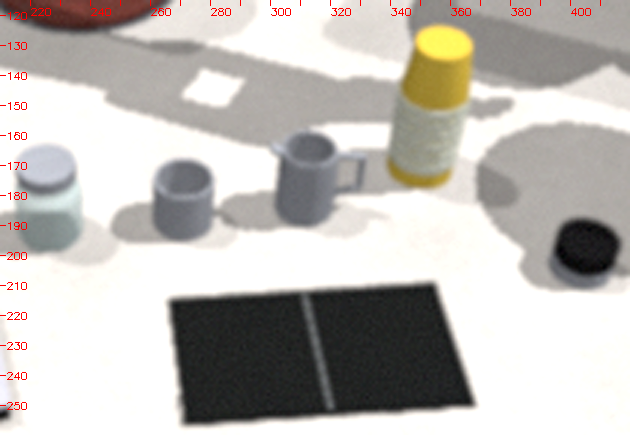

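The crops give rim and cap outlines I can read directly. In the top view: cup rim centre ≈(396,185), dosing ≈(232,203.5), jug ≈(193,204), leveller ≈(120,175), tamper handle ≈(313,206.5), scale top corners (284,136) to (331,170), mat corners (168,132) to (241,174). I'll cast rays for these and check them in the scene view.

```bash
cat > h.py <<'E'
import numpy as np,cv2
from plant import cams,sensors
def ray(f,px,z):
    K,T=f["camera_matrix"],f["cam_to_world"]
    d=T[:3,:3]@np.linalg.solve(K,[px[0],px[1],1.]);o=T[:3,3]
    return o+d*(z-o[2])/d[2]
def proj(f,P):
    K,T=f["camera_matrix"],f["cam_to_world"]
    c=T[:3,:3].T@(np.asarray(P)-T[:3,3]);u=K@c;return u[:2]/u[2]
def ring(f,im,xy,z,r,col,k=1,off=(0,0)):
    p=np.array([proj(f,[xy[0]+r*np.cos(a),xy[1]+r*np.sin(a),z]) for a in np.linspace(0,6.3,60)])
    cv2.polylines(im,[(((p-off)+.5)*k).astype(int)],True,col,1)
E
cat > m.py <<'E'
from h import *
f=cams.grab_frame("top");g=cams.grab_frame("scene");im=f["img"]
# mat / scale by masks
hsv=cv2.cvtColor(im,cv2.COLOR_BGR2HSV)
def corners(f,m,z,box):
    mm=np.zeros_like(m);x0,y0,x1,y1=box;mm[y0:y1,x0:x1]=m[y0:y1,x0:x1]
    mm=cv2.morphologyEx(mm,cv2.MORPH_CLOSE,np.ones((5,5)))
    c=max(cv2.findContours(mm,0,cv2.CHAIN_APPROX_NONE)[0],key=cv2.contourArea)
    w=np.array([ray(f,p,z)[:2] for p in c[:,0].astype(float)])
    r=cv2.minAreaRect(w.astype(np.float32));return r,w.mean(0)
gray=cv2.cvtColor(im,cv2.COLOR_BGR2GRAY)
print("mat",corners(f,((gray<100)*255).astype(np.uint8),.005,(155,122,255,185)))
sat=(im[...,0].astype(int)-im[...,2])
print("scale",corners(f,((sat>3)&(gray>100)).astype(np.uint8)*255,.022,(278,125,340,180)))
h=.5
P=dict(cup=(396.5,185.5,.058,.031),dosing_cup=(232.4,204,.055,.0285),jug=(193.2,204.7,.075,.026),leveller=(120.5,175.3,.036,.028),
 tamper=(313.4,207,.085,.016),tbase=(310.9,209.7,.01,.029),shaker=(356,211.2,.086,.0285),sugar=(273.4,200.8,.085,.031),paper=(143.8,217.4,.15,.025))
k=3;A=cv2.resize(im,None,fx=k,fy=k)[330:720,250:1260].copy();B=cv2.resize(g["img"],None,fx=k,fy=k)[340:800,150:1280].copy()
offA=np.array([250/k,330/k]);offB=np.array([150/k,340/k])
for n,(u,v,z,r) in P.items():
    w=ray(f,(u-h,v-h),z);print(n,w.round(4))
    ring(f,A,w,z,r,(0,0,255),k,offA);ring(g,B,w,z,r,(0,0,255),k,offB);ring(g,B,w,0,r,(0,255,0),k,offB);ring(f,A,w,0,r,(0,255,0),k,offA)
for z,cs in((.022,[(284.4,136.4),(325,132),(330.6,170),(290.2,175.4)]),(.005,[(168.2,132.4),(242,133),(241.2,174.4),(166,174)])):
    W=np.array([ray(f,(a-h,b-h),z) for a,b in cs]);print(W.round(4).tolist(),W.mean(0))
    for F,I,o in((f,A,offA),(g,B,offB)):
        p=np.array([proj(F,q) for q in W]);cv2.polylines(I,[((p-o+.5)*k).astype(int)],True,(0,0,255),1)
cv2.imwrite("pics/A1.png",cv2.resize(A,None,fx=.79,fy=.79));cv2.imwrite("pics/B1.png",cv2.resize(B,None,fx=.7,fy=.7))
E
python3 m.py
```

```text
mat (((0.5897592306137085, 0.1605810672044754), (0.240324467420578, 0.13930878043174744), 89.60289001464844), array([0.58921875, 0.16014833]))
scale (((0.5827837586402893, -0.16865815222263336), (0.12717153131961823, 0.12768268585205078), 6.584588527679443), array([ 0.581775  , -0.16793543]))
cup [ 0.471  -0.4297  0.058 ]
dosing_cup [0.4178 0.066  0.055 ]
jug [0.4134 0.1811 0.075 ]
leveller [0.5124 0.4149 0.036 ]
tamper [ 0.4032 -0.173   0.085 ]
tbase [ 0.4051 -0.1758  0.01  ]
shaker [ 0.39   -0.2967  0.086 ]
sugar [ 0.4222 -0.0562  0.085 ]
paper [0.3679 0.3059 0.15  ]
[[0.6391, -0.0971, 0.022], [0.6528, -0.2267, 0.022], [0.5285, -0.2397, 0.022], [0.5119, -0.1128, 0.022]] [ 0.58307228 -0.16907052  0.022     ]
[[0.6606, 0.2778, 0.005], [0.6569, 0.0386, 0.005], [0.5198, 0.0411, 0.005], [0.5226, 0.2804, 0.005]] [0.58994981 0.15947047 0.005     ]
```

View pics/A1.png

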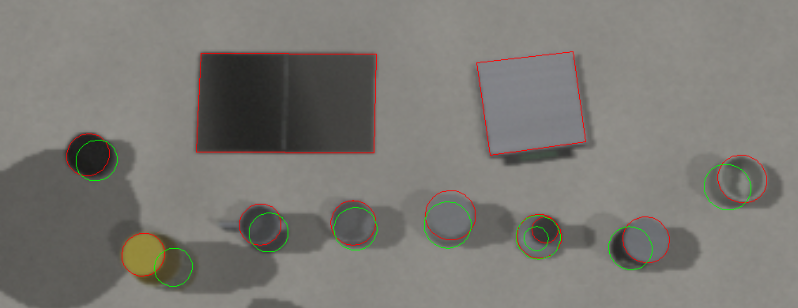

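View pics/B1.png

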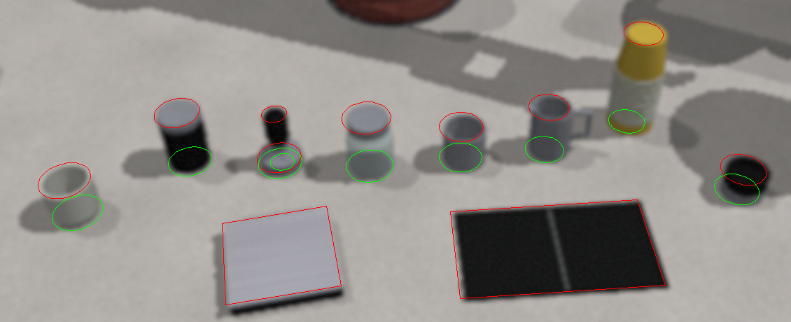

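Overlays in both views agree to about 1 px (roughly 2–3 mm, a common offset), which is enough to act on. First I need a helper that gives the move in tool units, then I'll go above the jug with the jaws along world x.

```bash
cat > go.py <<'E'
import sys,numpy as np
from scipy.spatial.transform import Rotation as Ro
from plant import sensors
s=sensors.state();q=s["tool_rot"];R=Ro.from_quat([q[1],q[2],q[3],q[0]])
Rt=Ro.from_matrix(np.array([[0,0,-1],[1,0,0],[0,-1,0]]).T)  # x down,y=+X,z=-Y
t=np.array([float(a) for a in sys.argv[1:4]])
print("t%.2f"%s["time"],s["tool_pos"].round(4),"d",(R.inv().apply(t-s["tool_pos"])/.025).round(2),"rot",(np.degrees((R.inv()*Rt).as_rotvec())/5).round(2),"g%.3f"%s["gripper_width"],s["contact_force"].round(1),s["joint_pos"].round(2))
E
python3 go.py .4134 .1815 .231
```

```text
t0.20 [0.2636 0.5662 0.2305] d [-1.000e-02 -1.142e+01  1.193e+01] rot [1.301e+01 1.000e-02 1.000e-02] g1.003 [ 0.4  0.1 -0.7] [ 1.02  0.05  1.61  0.    1.48 -0.12]
```

{"method": "drive_tool", "body": {
  "series": [
    {"y": -11.4,"z": 11.9,"ax": 13},
    {"y": -11.4,"z": 11.9,"ax": 13},
    {"y": -11.4,"z": 11.9,"ax": 13},
    {"y": -11.4,"z": 11.9,"ax": 13},
    {"y": -11.4,"z": 11.9,"ax": 13}
  ],
  "hand": 1
}}

```text
schema error: expected keys x, y, z, ax, ay, az
```

```bash
python3 go.py .4134 .1815 .2
```

```text
t0.20 [0.2636 0.5662 0.2305] d [  1.23 -11.42  11.93] rot [1.301e+01 1.000e-02 1.000e-02] g1.003 [ 0.4  0.1 -0.7] [ 1.02  0.05  1.61  0.    1.48 -0.12]
```

All six keys are needed in each row.

{"method": "drive_tool", "body": {
  "series": [
    {"x": 0,"y": -11.4,"z": 11.9,"ax": 13,"ay": 0,"az": 0},
    {"x": 0,"y": -11.4,"z": 11.9,"ax": 13,"ay": 0,"az": 0},
    {"x": 0,"y": -11.4,"z": 11.9,"ax": 13,"ay": 0,"az": 0},
    {"x": 0,"y": -11.4,"z": 11.9,"ax": 13,"ay": 0,"az": 0},
    {"x": 0,"y": -11.4,"z": 11.9,"ax": 13,"ay": 0,"az": 0}
  ],
  "hand": 1
}}

```text
time: 0.62
tool_pos: [0.3394, 0.3707, 0.231]
tool_rot: [0.609, 0.359, 0.609, -0.359]
contact_force: [1.5, -0.3, 0.4]
gripper_width: 1.002
```

```bash
python3 go.py .4134 .1815 .2
```

```text
t0.62 [0.3394 0.3707 0.231 ] d [ 1.24 -1.07  8.05] rot [5.78 0.   0.  ] g1.002 [ 1.5 -0.3  0.4] [ 0.68 -0.25  1.89 -0.    1.5   0.18]
```

{"method": "drive_tool", "body": {
  "series": [
    {"x": 0,"y": -1.1,"z": 8.05,"ax": 5.8,"ay": 0,"az": 0},
    {"x": 0,"y": -1.1,"z": 8.05,"ax": 5.8,"ay": 0,"az": 0},
    {"x": 0,"y": -1.1,"z": 8.05,"ax": 5.8,"ay": 0,"az": 0},
    {"x": 0,"y": -1.1,"z": 8.05,"ax": 5.8,"ay": 0,"az": 0},
    {"x": 0,"y": -1.1,"z": 8.05,"ax": 5.8,"ay": 0,"az": 0}
  ]
}}

```text
time: 1.03
tool_pos: [0.4139, 0.1811, 0.2313]
tool_rot: [0.5, 0.5, 0.5, -0.5]
contact_force: [0.4, 0.0, -0.1]
gripper_width: 1.001
```

```bash
python3 go.py .4134 .1815 .022
```

```text
t1.03 [0.4139 0.1811 0.2313] d [ 8.37 -0.03 -0.02] rot [-0.01  0.   -0.01] g1.001 [ 0.4  0.  -0.1] [ 0.25 -0.38  2.   -0.    1.53  0.25]
```

Tracking is accurate, so I'll descend onto the jug.

{"method": "drive_tool", "body": {
  "series": [
    {"x": 1.6,"y": 0,"z": 0,"ax": 0,"ay": 0,"az": 0},
    {"x": 3.2,"y": 0,"z": 0,"ax": 0,"ay": 0,"az": 0},
    {"x": 4.8,"y": 0,"z": 0,"ax": 0,"ay": 0,"az": 0},
    {"x": 6.4,"y": 0,"z": 0,"ax": 0,"ay": 0,"az": 0},
    {"x": 7.6,"y": 0,"z": 0,"ax": 0,"ay": 0,"az": 0}
  ]
}}

```text
time: 1.45
tool_pos: [0.4117, 0.1826, 0.0379]
tool_rot: [0.5, 0.498, 0.501, -0.5]
contact_force: [0.3, 0.6, 0.1]
gripper_width: 0.999
```

{"method": "drive_tool", "body": {
  "series": [
    {"x": 0.4,"y": 0,"z": 0,"ax": 0,"ay": 0,"az": 0},
    {"x": 0.75,"y": 0,"z": 0,"ax": 0,"ay": 0,"az": 0},
    {"x": 0.75,"y": 0,"z": 0,"ax": 0,"ay": 0,"az": 0}
  ]
}}

```text
time: 1.7
tool_pos: [0.4132, 0.1832, 0.0219]
tool_rot: [0.501, 0.499, 0.501, -0.5]
contact_force: [-0.7, 0.8, 0.8]
gripper_width: 1.002
```

```bash
python3 go.py .4134 .1815 .022; python3 - <<'E'
from h import *
for n,b in(("top",(130,150,290,240)),("scene",(230,110,400,230))):
    f=cams.grab_frame(n);x0,y0,x1,y1=b;cv2.imwrite(f"pics/{n}_j.png",cv2.resize(f["img"][y0:y1,x0:x1],None,fx=4,fy=4,interpolation=2))
E
```

```text
t1.70 [0.4132 0.1832 0.0219] d [-0.    0.01  0.07] rot [0.04 0.   0.02] g1.002 [-0.7  0.8  0.8] [ 0.25 -0.13  2.17 -0.    1.11  0.25]
```

View pics/scene_j.png

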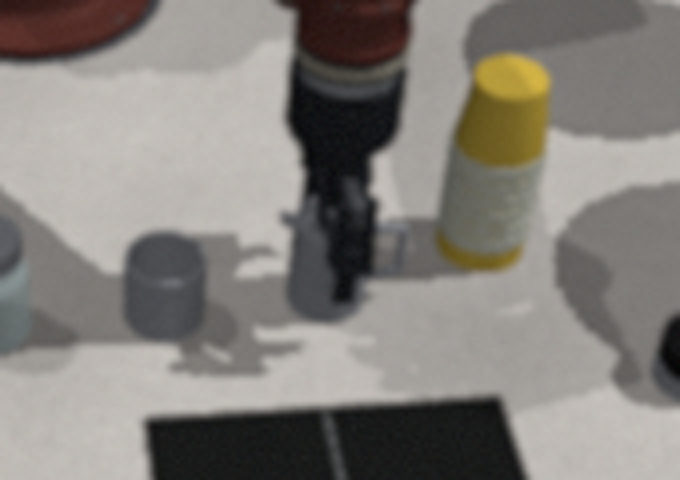

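The scene view shows the fingers straddling the jug, with the front fingertip at ~(316,184) and the jug foot centred at ~(312,185). I'll compare that against projections.

```bash
python3 - <<'E'
from h import *
f=cams.grab_frame("scene")
s=sensors.state()["tool_pos"]
print("tip pred",proj(f,[s[0]+.047,s[1],.035]),"seen ~",230+345/4,110+298/4)
for y in(.181,.178): print(y,"foot L/R",proj(f,[.4134,y-.028,.03]),proj(f,[.4134,y+.028,.03]))
print("seen L/R",230+288/4,230+368/4)
E
```

```text
tip pred [314.11949095 186.81694857] seen ~ 316.25 184.5
0.181 foot L/R [299.72753811 176.79311107] [319.48503842 175.47341908]
0.178 foot L/R [298.66600724 176.86401547] [318.42937199 175.54393177]
seen L/R 302.0 322.0
```

View pics/top_j.png

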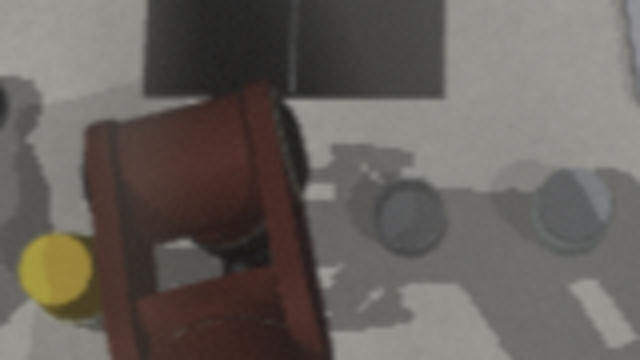

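The finger and the jug show the same ~2 px bias in the scene view, so the grasp is centred. Closing.

{"method": "drive_tool", "body": {
  "series": [
    {"x": 0,"y": 0,"z": 0,"ax": 0,"ay": 0,"az": 0},
    {"x": 0,"y": 0,"z": 0,"ax": 0,"ay": 0,"az": 0},
    {"x": 0,"y": 0,"z": 0,"ax": 0,"ay": 0,"az": 0},
    {"x": 0,"y": 0,"z": 0,"ax": 0,"ay": 0,"az": 0},
    {"x": 0,"y": 0,"z": 0,"ax": 0,"ay": 0,"az": 0}
  ],
  "hand": 0
}}

```text
time: 2.27
tool_pos: [0.4153, 0.1838, 0.0245]
tool_rot: [0.502, 0.5, 0.5, -0.498]
contact_force: [-0.0, 0.1, 6.0]
gripper_width: 0.627
```

{"method": "drive_tool", "body": {
  "series": [
    {"x": 0,"y": 0,"z": 0,"ax": 0,"ay": 0,"az": 0},
    {"x": 0,"y": 0,"z": 0,"ax": 0,"ay": 0,"az": 0},
    {"x": 0,"y": 0,"z": 0,"ax": 0,"ay": 0,"az": 0},
    {"x": -0.2,"y": 0,"z": 0,"ax": 0,"ay": 0,"az": 0},
    {"x": -0.6,"y": 0,"z": 0,"ax": 0,"ay": 0,"az": 0}
  ]
}}

```text
time: 2.68
tool_pos: [0.4121, 0.183, 0.0366]
tool_rot: [0.5, 0.498, 0.502, -0.5]
contact_force: [-0.0, 0.2, -1.8]
gripper_width: 0.628
```

Gripped: width stopped at 0.63 and the force reads about −1.8 N, matching the jug's weight. Carrying it to the left half of the mat, target (0.591, 0.220).

{"method": "drive_tool", "body": {
  "series": [
    {"x": -1,"y": 0,"z": 0,"ax": 0,"ay": 0,"az": 0},
    {"x": -1,"y": 1.4,"z": -0.3,"ax": 0,"ay": 0,"az": 0},
    {"x": -1,"y": 2.8,"z": -0.6,"ax": 0,"ay": 0,"az": 0},
    {"x": -1,"y": 4.2,"z": -0.9,"ax": 0,"ay": 0,"az": 0},
    {"x": -1,"y": 5.6,"z": -1.2,"ax": 0,"ay": 0,"az": 0}
  ]
}}

```text
time: 3.1
tool_pos: [0.5548, 0.2142, 0.0634]
tool_rot: [0.501, 0.499, 0.501, -0.499]
contact_force: [0.4, 0.1, -1.3]
gripper_width: 0.63
```

{"method": "drive_tool", "body": {
  "series": [
    {"x": 0,"y": 1,"z": -0.3,"ax": 0,"ay": 0,"az": 0},
    {"x": 0,"y": 1.5,"z": -0.35,"ax": 0,"ay": 0,"az": 0},
    {"x": 0,"y": 1.5,"z": -0.35,"ax": 0,"ay": 0,"az": 0},
    {"x": 0,"y": 1.5,"z": -0.35,"ax": 0,"ay": 0,"az": 0}
  ]
}}

```text
time: 3.43
tool_pos: [0.5907, 0.2227, 0.0624]
tool_rot: [0.501, 0.499, 0.501, -0.499]
contact_force: [0.2, 0.6, -2.4]
gripper_width: 0.628
```

```bash
python3 go.py .591 .222 .0285
```

```text
t3.43 [0.5907 0.2227 0.0624] d [1.36 0.02 0.03] rot [0.04 0.   0.02] g0.628 [ 0.2  0.6 -2.4] [ 0.24  0.22  1.72 -0.    1.2   0.24]
```

{"method": "drive_tool", "body": {
  "series": [
    {"x": 0.5,"y": 0,"z": 0,"ax": 0,"ay": 0,"az": 0},
    {"x": 0.9,"y": 0,"z": 0,"ax": 0,"ay": 0,"az": 0},
    {"x": 1.2,"y": 0,"z": 0,"ax": 0,"ay": 0,"az": 0},
    {"x": 1.32,"y": 0,"z": 0,"ax": 0,"ay": 0,"az": 0},
    {"x": 1.32,"y": 0,"z": 0,"ax": 0,"ay": 0,"az": 0}
  ]
}}

```text
time: 3.85
tool_pos: [0.5894, 0.2225, 0.0294]
tool_rot: [0.5, 0.498, 0.502, -0.5]
contact_force: [-3.1, -0.4, 4.7]
gripper_width: 0.621
```

Contact with the mat at +4.7 N. Opening, then rising.

{"method": "drive_tool", "body": {
  "series": [
    {"x": 0,"y": 0,"z": 0,"ax": 0,"ay": 0,"az": 0},
    {"x": 0,"y": 0,"z": 0,"ax": 0,"ay": 0,"az": 0},
    {"x": 0,"y": 0,"z": 0,"ax": 0,"ay": 0,"az": 0},
    {"x": 0,"y": 0,"z": 0,"ax": 0,"ay": 0,"az": 0},
    {"x": 0,"y": 0,"z": 0,"ax": 0,"ay": 0,"az": 0}
  ],
  "hand": 1
}}

```text
time: 4.27
tool_pos: [0.5909, 0.2228, 0.0294]
tool_rot: [0.501, 0.499, 0.501, -0.499]
contact_force: [-0.5, -0.4, 0.3]
gripper_width: 1.004
```

{"method": "drive_tool", "body": {
  "series": [
    {"x": -0.3,"y": 0,"z": 0,"ax": 0,"ay": 0,"az": 0},
    {"x": -1.3,"y": 0,"z": 0,"ax": 0,"ay": 0,"az": 0},
    {"x": -2.8,"y": 0,"z": 0,"ax": 0,"ay": 0,"az": 0},
    {"x": -4.4,"y": 0,"z": 0,"ax": 0,"ay": 0,"az": 0},
    {"x": -5,"y": 0,"z": 0,"ax": 0,"ay": 0,"az": 0}
  ]
}}

```text
time: 4.68
tool_pos: [0.594, 0.2236, 0.1621]
tool_rot: [0.503, 0.502, 0.499, -0.496]
contact_force: [1.1, -0.8, 1.4]
gripper_width: 0.996
```

```bash
python3 go.py .4178 .066 .155
```

```text
t4.68 [0.594  0.2236 0.1621] d [ 0.2  -7.08  6.28] rot [ 0.05 -0.03 -0.11] g0.996 [ 1.1 -0.8  1.4] [0.24 0.12 1.66 0.   1.35 0.24]
```

{"method": "drive_tool", "body": {
  "series": [
    {"x": 0,"y": -1.1,"z": 1,"ax": 0,"ay": 0,"az": 0},
    {"x": 0,"y": -2.2,"z": 2,"ax": 0,"ay": 0,"az": 0},
    {"x": 0,"y": -3.3,"z": 3,"ax": 0,"ay": 0,"az": 0},
    {"x": 0,"y": -4.4,"z": 4,"ax": 0,"ay": 0,"az": 0},
    {"x": 0,"y": -5.5,"z": 5,"ax": 0,"ay": 0,"az": 0}
  ]
}}

```text
time: 5.1
tool_pos: [0.4526, 0.0964, 0.1546]
tool_rot: [0.501, 0.499, 0.501, -0.499]
contact_force: [0.4, -0.7, 0.7]
gripper_width: 0.998
```

{"method": "drive_tool", "body": {
  "series": [
    {"x": 0,"y": -1,"z": 1,"ax": 0,"ay": 0,"az": 0},
    {"x": 0,"y": -1.4,"z": 1.25,"ax": 0,"ay": 0,"az": 0},
    {"x": 0,"y": -1.4,"z": 1.25,"ax": 0,"ay": 0,"az": 0},
    {"x": 0,"y": -1.4,"z": 1.25,"ax": 0,"ay": 0,"az": 0}
  ]
}}

```text
time: 5.43
tool_pos: [0.4193, 0.0657, 0.1551]
tool_rot: [0.501, 0.5, 0.5, -0.499]
contact_force: [0.2, -0.5, 1.0]
gripper_width: 1.002
```

```bash
python3 go.py .4178 .066 .022
```

```text
t5.43 [0.4193 0.0657 0.1551] d [ 5.32 -0.07 -0.01] rot [ 0.03 -0.   -0.02] g1.002 [ 0.2 -0.5  1. ] [-0.02 -0.41  2.14  0.    1.4  -0.02]
```

{"method": "drive_tool", "body": {
  "series": [
    {"x": 1.6,"y": -0.07,"z": 0,"ax": 0,"ay": 0,"az": 0},
    {"x": 3.2,"y": -0.07,"z": 0,"ax": 0,"ay": 0,"az": 0},
    {"x": 4.6,"y": -0.07,"z": 0,"ax": 0,"ay": 0,"az": 0},
    {"x": 5.3,"y": -0.07,"z": 0,"ax": 0,"ay": 0,"az": 0},
    {"x": 5.3,"y": -0.07,"z": 0,"ax": 0,"ay": 0,"az": 0}
  ]
}}

```text
time: 5.85
tool_pos: [0.4138, 0.0666, 0.0173]
tool_rot: [0.499, 0.496, 0.504, -0.501]
contact_force: [0.4, 0.1, -0.8]
gripper_width: 1.0
```

{"method": "drive_tool", "body": {
  "series": [
    {"x": 0,"y": 0,"z": 0,"ax": 0,"ay": 0,"az": 0},
    {"x": 0,"y": 0,"z": 0,"ax": 0,"ay": 0,"az": 0},
    {"x": 0,"y": 0,"z": 0,"ax": 0,"ay": 0,"az": 0},
    {"x": 0,"y": 0,"z": 0,"ax": 0,"ay": 0,"az": 0},
    {"x": 0,"y": 0,"z": 0,"ax": 0,"ay": 0,"az": 0}
  ],
  "hand": 0
}}

```text
time: 6.27
tool_pos: [0.4201, 0.066, 0.0249]
tool_rot: [0.502, 0.501, 0.5, -0.497]
contact_force: [0.3, 0.3, 6.5]
gripper_width: 0.64
```

{"method": "drive_tool", "body": {
  "series": [
    {"x": 0,"y": 0,"z": 0,"ax": 0,"ay": 0,"az": 0},
    {"x": 0,"y": 0,"z": 0,"ax": 0,"ay": 0,"az": 0},
    {"x": 0,"y": 0,"z": 0,"ax": 0,"ay": 0,"az": 0},
    {"x": -0.4,"y": 0,"z": 0,"ax": 0,"ay": 0,"az": 0},
    {"x": -1.2,"y": 0,"z": 0,"ax": 0,"ay": 0,"az": 0}
  ]
}}

```text
time: 6.68
tool_pos: [0.415, 0.0659, 0.0508]
tool_rot: [0.5, 0.498, 0.502, -0.5]
contact_force: [-0.3, -0.2, -1.4]
gripper_width: 0.638
```

```bash
python3 go.py .569 -.0456 .06
```

```text
t6.68 [0.415  0.0659 0.0508] d [-0.4   6.14  4.48] rot [0.04 0.   0.06] g0.638 [-0.3 -0.2 -1.4] [-0.02 -0.27  2.23 -0.    1.19 -0.02]
```

{"method": "drive_tool", "body": {
  "series": [
    {"x": -0.3,"y": 1.5,"z": 0,"ax": 0,"ay": 0,"az": 0},
    {"x": -0.3,"y": 3,"z": 0.3,"ax": 0,"ay": 0,"az": 0},
    {"x": -0.3,"y": 4.2,"z": 1.3,"ax": 0,"ay": 0,"az": 0},
    {"x": -0.3,"y": 5.2,"z": 2.5,"ax": 0,"ay": 0,"az": 0},
    {"x": -0.3,"y": 6.0,"z": 3.7,"ax": 0,"ay": 0,"az": 0}
  ]
}}

```text
time: 7.1
tool_pos: [0.5695, -0.0271, 0.0607]
tool_rot: [0.502, 0.499, 0.501, -0.498]
contact_force: [0.5, -0.6, -1.2]
gripper_width: 0.636
```

{"method": "drive_tool", "body": {
  "series": [
    {"x": 0,"y": 0.05,"z": 0.6,"ax": 0,"ay": 0,"az": 0},
    {"x": 0,"y": 0.05,"z": 0.77,"ax": 0,"ay": 0,"az": 0},
    {"x": 0,"y": 0.05,"z": 0.77,"ax": 0,"ay": 0,"az": 0},
    {"x": 0,"y": 0.05,"z": 0.77,"ax": 0,"ay": 0,"az": 0}
  ]
}}

```text
time: 7.43
tool_pos: [0.5682, -0.0447, 0.0595]
tool_rot: [0.5, 0.499, 0.501, -0.499]
contact_force: [-0.2, -0.2, 0.0]
gripper_width: 0.644
```

```bash
python3 go.py .569 -.0456 .0235
```

```text
t7.43 [ 0.5682 -0.0447  0.0595] d [1.44 0.03 0.04] rot [ 0.04 -0.01  0.01] g0.644 [-0.2 -0.2  0. ] [-0.21  0.09  1.87  0.    1.18 -0.21]
```

{"method": "drive_tool", "body": {
  "series": [
    {"x": 0.5,"y": 0.03,"z": 0.03,"ax": 0,"ay": 0,"az": 0},
    {"x": 1.0,"y": 0.03,"z": 0.03,"ax": 0,"ay": 0,"az": 0},
    {"x": 1.3,"y": 0.03,"z": 0.03,"ax": 0,"ay": 0,"az": 0},
    {"x": 1.43,"y": 0.03,"z": 0.03,"ax": 0,"ay": 0,"az": 0},
    {"x": 1.43,"y": 0.03,"z": 0.03,"ax": 0,"ay": 0,"az": 0}
  ]
}}

```text
time: 7.85
tool_pos: [0.5684, -0.045, 0.0247]
tool_rot: [0.5, 0.498, 0.503, -0.5]
contact_force: [-10.1, 3.3, 16.6]
gripper_width: 0.638
```

{"method": "drive_tool", "body": {
  "series": [
    {"x": 0,"y": 0,"z": 0,"ax": 0,"ay": 0,"az": 0},
    {"x": 0,"y": 0,"z": 0,"ax": 0,"ay": 0,"az": 0},
    {"x": 0,"y": 0,"z": 0,"ax": 0,"ay": 0,"az": 0}
  ]
}}

```text
time: 8.1
tool_pos: [0.5683, -0.0449, 0.0247]
tool_rot: [0.5, 0.498, 0.503, -0.5]
contact_force: [-9.6, 1.4, 15.3]
gripper_width: 0.641
```

{"method": "drive_tool", "body": {
  "series": [
    {"x": -0.04,"y": 0,"z": 0,"ax": 0,"ay": 0,"az": 0},
    {"x": -0.04,"y": 0,"z": 0,"ax": 0,"ay": 0,"az": 0},
    {"x": -0.04,"y": 0,"z": 0,"ax": 0,"ay": 0,"az": 0},
    {"x": -0.04,"y": 0,"z": 0,"ax": 0,"ay": 0,"az": 0},
    {"x": -0.04,"y": 0,"z": 0,"ax": 0,"ay": 0,"az": 0}
  ],
  "hand": 1
}}

```text
time: 8.52
tool_pos: [0.5694, -0.0459, 0.0242]
tool_rot: [0.501, 0.499, 0.501, -0.499]
contact_force: [-0.7, 0.5, -0.0]
gripper_width: 1.004
```

{"method": "drive_tool", "body": {
  "series": [
    {"x": -0.3,"y": 0,"z": 0,"ax": 0,"ay": 0,"az": 0},
    {"x": -1.3,"y": 0,"z": 0,"ax": 0,"ay": 0,"az": 0},
    {"x": -2.8,"y": 0,"z": 0,"ax": 0,"ay": 0,"az": 0},
    {"x": -4.4,"y": 0,"z": 0,"ax": 0,"ay": 0,"az": 0},
    {"x": -5.3,"y": 0,"z": 0,"ax": 0,"ay": 0,"az": 0}
  ]
}}

```text
time: 8.93
tool_pos: [0.5716, -0.0464, 0.1627]
tool_rot: [0.503, 0.5, 0.499, -0.498]
contact_force: [1.0, 0.2, 0.6]
gripper_width: 1.001
```

```bash
python3 go.py .4042 -.1745 .155
```

```text
t8.93 [ 0.5716 -0.0464  0.1627] d [ 0.27 -6.72  5.1 ] rot [ 0.04  0.01 -0.07] g1.001 [1.  0.2 0.6] [-0.21 -0.02  1.8   0.    1.35 -0.21]
```

{"method": "drive_tool", "body": {
  "series": [
    {"x": 0,"y": -1.2,"z": 0.9,"ax": 0,"ay": 0,"az": 0},
    {"x": 0,"y": -2.4,"z": 1.8,"ax": 0,"ay": 0,"az": 0},
    {"x": 0,"y": -3.6,"z": 2.8,"ax": 0,"ay": 0,"az": 0},
    {"x": 0,"y": -4.8,"z": 3.7,"ax": 0,"ay": 0,"az": 0},
    {"x": 0,"y": -5.8,"z": 4.5,"ax": 0,"ay": 0,"az": 0}
  ]
}}

```text
time: 9.35
tool_pos: [0.4235, -0.1599, 0.1577]
tool_rot: [0.501, 0.499, 0.501, -0.499]
contact_force: [0.3, -1.0, -0.5]
gripper_width: 1.002
```

{"method": "drive_tool", "body": {
  "series": [
    {"x": 0,"y": -0.8,"z": 0.65,"ax": 0,"ay": 0,"az": 0},
    {"x": 0,"y": -0.8,"z": 0.65,"ax": 0,"ay": 0,"az": 0},
    {"x": 0,"y": -0.8,"z": 0.65,"ax": 0,"ay": 0,"az": 0},
    {"x": 0,"y": -0.8,"z": 0.65,"ax": 0,"ay": 0,"az": 0}
  ]
}}

```text
time: 9.68
tool_pos: [0.4057, -0.1754, 0.1578]
tool_rot: [0.501, 0.499, 0.501, -0.499]
contact_force: [1.2, -0.1, -0.9]
gripper_width: 0.997
```

```bash
python3 go.py .4042 -.1745 .046; python3 - <<'E'
from h import *
for n,b in(("top",(150,120,420,235)),("scene",(130,130,350,270))):
    f=cams.grab_frame(n);x0,y0,x1,y1=b;cv2.imwrite(f"pics/{n}_t.png",cv2.resize(f["img"][y0:y1,x0:x1],None,fx=2.9,fy=2.9,interpolation=2))
E
```

```text
t9.68 [ 0.4057 -0.1754  0.1578] d [ 4.47 -0.06 -0.04] rot [ 0.04  0.   -0.01] g0.997 [ 1.2 -0.1 -0.9] [-0.58 -0.36  2.1   0.    1.39 -0.58]
```

View pics/scene_t.png

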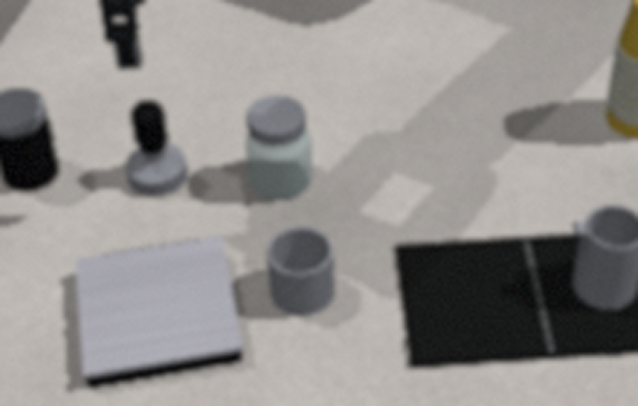

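The scene crop shows the dosing cup upright beside the scale at ~(233,222), the jug upright in the mat's left half at ~(340,215) and the tamper still standing. Descending on the tamper handle.

{"method": "drive_tool", "body": {
  "series": [
    {"x": 1.3,"y": -0.05,"z": -0.03,"ax": 0,"ay": 0,"az": 0},
    {"x": 2.6,"y": -0.05,"z": -0.03,"ax": 0,"ay": 0,"az": 0},
    {"x": 3.8,"y": -0.05,"z": -0.03,"ax": 0,"ay": 0,"az": 0},
    {"x": 4.4,"y": -0.05,"z": -0.03,"ax": 0,"ay": 0,"az": 0},
    {"x": 4.4,"y": -0.05,"z": -0.03,"ax": 0,"ay": 0,"az": 0}
  ]
}}

```text
time: 10.2
tool_pos: [0.4015, -0.172, 0.0429]
tool_rot: [0.498, 0.498, 0.505, -0.499]
contact_force: [0.4, 1.2, 0.4]
gripper_width: 0.996
```

{"method": "drive_tool", "body": {
  "series": [
    {"x": 0,"y": 0,"z": 0,"ax": 0,"ay": 0,"az": 0},
    {"x": 0,"y": 0,"z": 0,"ax": 0,"ay": 0,"az": 0},
    {"x": 0,"y": 0,"z": 0,"ax": 0,"ay": 0,"az": 0},
    {"x": 0,"y": 0,"z": 0,"ax": 0,"ay": 0,"az": 0},
    {"x": 0,"y": 0,"z": 0,"ax": 0,"ay": 0,"az": 0}
  ],
  "hand": 0
}}

```text
time: 10.62
tool_pos: [0.4058, -0.1755, 0.0492]
tool_rot: [0.503, 0.5, 0.499, -0.498]
contact_force: [2.6, -0.3, 2.9]
gripper_width: 0.349
```

{"method": "drive_tool", "body": {
  "series": [
    {"x": 0,"y": 0,"z": 0,"ax": 0,"ay": 0,"az": 0},
    {"x": 0,"y": 0,"z": 0,"ax": 0,"ay": 0,"az": 0},
    {"x": 0,"y": 0,"z": 0,"ax": 0,"ay": 0,"az": 0},
    {"x": 0,"y": 0,"z": 0,"ax": 0,"ay": 0,"az": 0},
    {"x": 0,"y": 0,"z": 0,"ax": 0,"ay": 0,"az": 0}
  ]
}}

```text
time: 11.03
tool_pos: [0.4058, -0.1755, 0.0492]
tool_rot: [0.502, 0.5, 0.499, -0.499]
contact_force: [3.6, 0.9, 6.1]
gripper_width: 0.355
```

{"method": "drive_tool", "body": {
  "series": [
    {"x": -0.8,"y": 0,"z": 0,"ax": 0,"ay": 0,"az": 0},
    {"x": -2,"y": 0,"z": 0,"ax": 0,"ay": 0,"az": 0},
    {"x": -3.2,"y": 0.5,"z": 0,"ax": 0,"ay": 0,"az": 0},
    {"x": -4,"y": 1.5,"z": -0.5,"ax": 0,"ay": 0,"az": 0},
    {"x": -4,"y": 2.5,"z": -1.5,"ax": 0,"ay": 0,"az": 0}
  ]
}}

```text
time: 11.45
tool_pos: [0.4688, -0.1394, 0.1519]
tool_rot: [0.503, 0.5, 0.497, -0.5]
contact_force: [1.7, -2.0, -4.1]
gripper_width: 0.354
```

{"method": "drive_tool", "body": {
  "series": [
    {"x": 0,"y": 0.8,"z": -1.3,"ax": 0,"ay": 0,"az": 0},
    {"x": 0,"y": 1.6,"z": -2.6,"ax": 0,"ay": 0,"az": 0},
    {"x": 0,"y": 2.4,"z": -3.9,"ax": 0,"ay": 0,"az": 0},
    {"x": 0,"y": 3.2,"z": -5.2,"ax": 0,"ay": 0,"az": 0},
    {"x": 0,"y": 4,"z": -6.5,"ax": 0,"ay": 0,"az": 0}
  ]
}}

```text
time: 11.87
tool_pos: [0.5645, 0.0276, 0.145]
tool_rot: [0.5, 0.498, 0.502, -0.5]
contact_force: [1.3, -1.4, -3.2]
gripper_width: 0.352
```

{"method": "drive_tool", "body": {
  "series": [
    {"x": 0,"y": 0.5,"z": -1.2,"ax": 0,"ay": 0,"az": 0},
    {"x": 0,"y": 0.85,"z": -2.4,"ax": 0,"ay": 0,"az": 0},
    {"x": 0,"y": 0.85,"z": -3,"ax": 0,"ay": 0,"az": 0},
    {"x": 0,"y": 0.85,"z": -3,"ax": 0,"ay": 0,"az": 0},
    {"x": 0,"y": 0.85,"z": -3,"ax": 0,"ay": 0,"az": 0}
  ]
}}

```text
time: 12.28
tool_pos: [0.585, 0.1014, 0.145]
tool_rot: [0.501, 0.497, 0.502, -0.5]
contact_force: [0.5, -0.5, -4.8]
gripper_width: 0.359
```

```bash
python3 go.py .589 .0995 .0542
```

```text
t12.28 [0.585  0.1014 0.145 ] d [3.63 0.18 0.07] rot [0.07 0.01 0.05] g0.359 [ 0.5 -0.5 -4.8] [ 0.05  0.05  1.76 -0.    1.33  0.04]
```

{"method": "drive_tool", "body": {
  "series": [
    {"x": 1,"y": 0.15,"z": 0.05,"ax": 0,"ay": 0,"az": 0},
    {"x": 2.2,"y": 0.15,"z": 0.05,"ax": 0,"ay": 0,"az": 0},
    {"x": 3,"y": 0.15,"z": 0.05,"ax": 0,"ay": 0,"az": 0},
    {"x": 3.4,"y": 0.15,"z": 0.05,"ax": 0,"ay": 0,"az": 0},
    {"x": 3.4,"y": 0.15,"z": 0.05,"ax": 0,"ay": 0,"az": 0}
  ]
}}

```text
time: 12.7
tool_pos: [0.5871, 0.0984, 0.0581]
tool_rot: [0.499, 0.497, 0.502, -0.502]
contact_force: [-0.6, 0.6, -4.0]
gripper_width: 0.354
```

{"method": "drive_tool", "body": {
  "series": [
    {"x": 0.08,"y": 0,"z": 0,"ax": 0,"ay": 0,"az": 0},
    {"x": 0.16,"y": 0,"z": 0,"ax": 0,"ay": 0,"az": 0},
    {"x": 0.16,"y": 0,"z": 0,"ax": 0,"ay": 0,"az": 0}
  ]
}}

```text
time: 12.95
tool_pos: [0.5916, 0.0996, 0.0599]
tool_rot: [0.502, 0.5, 0.5, -0.498]
contact_force: [0.2, -1.0, -4.8]
gripper_width: 0.353
```

{"method": "drive_tool", "body": {
  "series": [
    {"x": 0.1,"y": 0,"z": 0,"ax": 0,"ay": 0,"az": 0},
    {"x": 0.18,"y": 0,"z": 0,"ax": 0,"ay": 0,"az": 0},
    {"x": 0.18,"y": 0,"z": 0,"ax": 0,"ay": 0,"az": 0}
  ]
}}

```text
time: 13.2
tool_pos: [0.5909, 0.0998, 0.0544]
tool_rot: [0.501, 0.499, 0.501, -0.499]
contact_force: [0.4, 0.6, -4.2]
gripper_width: 0.353
```

{"method": "drive_tool", "body": {
  "series": [
    {"x": 0.05,"y": 0,"z": 0,"ax": 0,"ay": 0,"az": 0},
    {"x": 0.1,"y": 0,"z": 0,"ax": 0,"ay": 0,"az": 0},
    {"x": 0.1,"y": 0,"z": 0,"ax": 0,"ay": 0,"az": 0},
    {"x": 0.1,"y": 0,"z": 0,"ax": 0,"ay": 0,"az": 0}
  ]
}}

```text
time: 13.53
tool_pos: [0.5912, 0.0999, 0.054]
tool_rot: [0.501, 0.499, 0.501, -0.499]
contact_force: [-4.1, -0.4, 8.0]
gripper_width: 0.355
```

{"method": "drive_tool", "body": {
  "series": [
    {"x": 0,"y": 0,"z": 0,"ax": 0,"ay": 0,"az": 0},
    {"x": 0,"y": 0,"z": 0,"ax": 0,"ay": 0,"az": 0},
    {"x": 0,"y": 0,"z": 0,"ax": 0,"ay": 0,"az": 0},
    {"x": 0,"y": 0,"z": 0,"ax": 0,"ay": 0,"az": 0},
    {"x": 0,"y": 0,"z": 0,"ax": 0,"ay": 0,"az": 0}
  ],
  "hand": 1
}}

```text
time: 13.95
tool_pos: [0.5905, 0.0998, 0.0512]
tool_rot: [0.501, 0.499, 0.501, -0.499]
contact_force: [-0.7, 0.7, -0.1]
gripper_width: 1.002
```

{"method": "drive_tool", "body": {
  "series": [
    {"x": -0.4,"y": 0,"z": 0,"ax": 0,"ay": 0,"az": 0},
    {"x": -1.4,"y": 0,"z": 0,"ax": 0,"ay": 0,"az": 0},
    {"x": -2.9,"y": 0,"z": 0,"ax": 0,"ay": 0,"az": 0},
    {"x": -4,"y": 0,"z": 0,"ax": 0,"ay": 0,"az": 0},
    {"x": -4,"y": -1.4,"z": 0.8,"ax": 0,"ay": 0,"az": 0}
  ]
}}

```text
time: 14.37
tool_pos: [0.5636, 0.0811, 0.1613]
tool_rot: [0.506, 0.503, 0.497, -0.494]
contact_force: [0.3, -0.6, 2.4]
gripper_width: 0.996
```

```bash
python3 go.py .471 -.4285 .155
```

```text
t14.37 [0.5636 0.0811 0.1613] d [ 0.16 -3.83 20.36] rot [ 0.07 -0.01 -0.21] g0.996 [ 0.3 -0.6  2.4] [ 0.01 -0.04  1.82  0.    1.34  0.01]
```

{"method": "drive_tool", "body": {
  "series": [
    {"x": 0,"y": -0.3,"z": 1.6,"ax": 0,"ay": 0,"az": 0},
    {"x": 0,"y": -0.6,"z": 3.2,"ax": 0,"ay": 0,"az": 0},
    {"x": 0,"y": -0.9,"z": 4.8,"ax": 0,"ay": 0,"az": 0},
    {"x": 0,"y": -1.2,"z": 6.4,"ax": 0,"ay": 0,"az": 0},
    {"x": 0,"y": -1.5,"z": 8,"ax": 0,"ay": 0,"az": 0}
  ]
}}

```text
time: 14.78
tool_pos: [0.5183, -0.1222, 0.1524]
tool_rot: [0.502, 0.499, 0.501, -0.499]
contact_force: [0.8, -0.7, 0.4]
gripper_width: 1.004
```

{"method": "drive_tool", "body": {
  "series": [
    {"x": 0,"y": -0.3,"z": 1.6,"ax": 0,"ay": 0,"az": 0},
    {"x": 0,"y": -0.6,"z": 3.2,"ax": 0,"ay": 0,"az": 0},
    {"x": 0,"y": -0.9,"z": 4.8,"ax": 0,"ay": 0,"az": 0},
    {"x": 0,"y": -1.2,"z": 6.4,"ax": 0,"ay": 0,"az": 0},
    {"x": 0,"y": -1.5,"z": 8,"ax": 0,"ay": 0,"az": 0}
  ]
}}

```text
time: 15.2
tool_pos: [0.4815, -0.3227, 0.1523]
tool_rot: [0.501, 0.499, 0.5, -0.499]
contact_force: [0.7, -0.3, 0.7]
gripper_width: 1.001
```

{"method": "drive_tool", "body": {
  "series": [
    {"x": 0,"y": -0.1,"z": 1.6,"ax": 0,"ay": 0,"az": 0},
    {"x": 0,"y": -0.4,"z": 3.2,"ax": 0,"ay": 0,"az": 0},
    {"x": 0,"y": -0.4,"z": 4.2,"ax": 0,"ay": 0,"az": 0},
    {"x": 0,"y": -0.4,"z": 4.2,"ax": 0,"ay": 0,"az": 0},
    {"x": 0,"y": -0.4,"z": 4.2,"ax": 0,"ay": 0,"az": 0}
  ]
}}

```text
time: 15.62
tool_pos: [0.4721, -0.4269, 0.1518]
tool_rot: [0.5, 0.5, 0.5, -0.499]
contact_force: [0.2, -0.0, 0.1]
gripper_width: 0.998
```

```bash
python3 go.py .471 -.4293 .022
```

```text
t15.62 [ 0.4721 -0.4269  0.1518] d [ 5.19 -0.05  0.1 ] rot [ 0.02 -0.   -0.  ] g0.998 [ 0.2 -0.   0.1] [-0.85  0.14  1.66  0.    1.35 -0.85]
```

{"method": "drive_tool", "body": {
  "series": [
    {"x": 1.5,"y": -0.05,"z": 0.1,"ax": 0,"ay": 0,"az": 0},
    {"x": 3,"y": -0.05,"z": 0.1,"ax": 0,"ay": 0,"az": 0},
    {"x": 4.4,"y": -0.05,"z": 0.1,"ax": 0,"ay": 0,"az": 0},
    {"x": 5.1,"y": -0.05,"z": 0.1,"ax": 0,"ay": 0,"az": 0},
    {"x": 5.1,"y": -0.05,"z": 0.1,"ax": 0,"ay": 0,"az": 0}
  ]
}}

```text
time: 16.03
tool_pos: [0.4686, -0.4231, 0.018]
tool_rot: [0.497, 0.499, 0.505, -0.498]
contact_force: [-0.9, 0.3, -0.2]
gripper_width: 1.001
```

{"method": "drive_tool", "body": {
  "series": [
    {"x": 0,"y": 0,"z": 0,"ax": 0,"ay": 0,"az": 0},
    {"x": 0,"y": 0,"z": 0,"ax": 0,"ay": 0,"az": 0},
    {"x": 0,"y": 0,"z": 0,"ax": 0,"ay": 0,"az": 0},
    {"x": 0,"y": 0,"z": 0,"ax": 0,"ay": 0,"az": 0},
    {"x": 0,"y": 0,"z": 0,"ax": 0,"ay": 0,"az": 0}
  ],
  "hand": 0
}}

```text
time: 16.45
tool_pos: [0.4729, -0.4295, 0.0271]
tool_rot: [0.503, 0.499, 0.499, -0.499]
contact_force: [1.0, 1.7, 6.6]
gripper_width: 0.708
```

{"method": "drive_tool", "body": {
  "series": [
    {"x": 0,"y": 0,"z": 0,"ax": 0,"ay": 0,"az": 0},
    {"x": 0,"y": 0,"z": 0,"ax": 0,"ay": 0,"az": 0},
    {"x": 0,"y": 0,"z": 0,"ax": 0,"ay": 0,"az": 0},
    {"x": 0,"y": 0,"z": 0,"ax": 0,"ay": 0,"az": 0}
  ]
}}

```text
time: 16.78
tool_pos: [0.4729, -0.4295, 0.0271]
tool_rot: [0.503, 0.499, 0.499, -0.499]
contact_force: [0.8, 1.9, 7.1]
gripper_width: 0.708
```

{"method": "drive_tool", "body": {
  "series": [
    {"x": -0.8,"y": 0,"z": 0,"ax": 0,"ay": 0,"az": 0},
    {"x": -2,"y": 0.3,"z": 0,"ax": 0,"ay": 0,"az": 0},
    {"x": -2.4,"y": 1.4,"z": -0.7,"ax": 0,"ay": 0,"az": 0},
    {"x": -2.4,"y": 2.3,"z": -2,"ax": 0,"ay": 0,"az": 0},
    {"x": -2.4,"y": 3,"z": -3.4,"ax": 0,"ay": 0,"az": 0}
  ]
}}

```text
time: 17.2
tool_pos: [0.5481, -0.344, 0.0868]
tool_rot: [0.502, 0.5, 0.498, -0.499]
contact_force: [1.6, 0.6, -1.8]
gripper_width: 0.707
```

{"method": "drive_tool", "body": {
  "series": [
    {"x": 0,"y": 0.3,"z": -1.5,"ax": 0,"ay": 0,"az": 0},
    {"x": 0,"y": 0.6,"z": -3,"ax": 0,"ay": 0,"az": 0},
    {"x": 0,"y": 0.9,"z": -4.4,"ax": 0,"ay": 0,"az": 0},
    {"x": 0,"y": 1.2,"z": -5.7,"ax": 0,"ay": 0,"az": 0},
    {"x": 0,"y": 1.5,"z": -6.6,"ax": 0,"ay": 0,"az": 0}
  ]
}}

```text
time: 17.62
tool_pos: [0.5826, -0.1748, 0.084]
tool_rot: [0.501, 0.499, 0.502, -0.499]
contact_force: [0.0, -1.0, -1.5]
gripper_width: 0.709
```

{"method": "drive_tool", "body": {
  "series": [
    {"x": 0,"y": 0,"z": -0.4,"ax": 0,"ay": 0,"az": 0},
    {"x": 0,"y": 0,"z": -0.4,"ax": 0,"ay": 0,"az": 0},
    {"x": 0,"y": 0,"z": -0.4,"ax": 0,"ay": 0,"az": 0}
  ]
}}

```text
time: 17.87
tool_pos: [0.5826, -0.1681, 0.084]
tool_rot: [0.501, 0.499, 0.501, -0.499]
contact_force: [-0.4, -0.8, -1.5]
gripper_width: 0.71
```

```bash
python3 go.py .583 -.169 .049
```

```text
t17.87 [ 0.5826 -0.1681  0.084 ] d [1.4  0.02 0.04] rot [ 0.05  0.01 -0.  ] g0.710 [-0.4 -0.8 -1.5] [-0.4   0.14  1.77 -0.    1.22 -0.41]
```

{"method": "drive_tool", "body": {
  "series": [
    {"x": 0.5,"y": 0,"z": 0.03,"ax": 0,"ay": 0,"az": 0},
    {"x": 1,"y": 0,"z": 0.03,"ax": 0,"ay": 0,"az": 0},
    {"x": 1.28,"y": 0,"z": 0.03,"ax": 0,"ay": 0,"az": 0},
    {"x": 1.38,"y": 0,"z": 0.03,"ax": 0,"ay": 0,"az": 0},
    {"x": 1.38,"y": 0,"z": 0.03,"ax": 0,"ay": 0,"az": 0}
  ]
}}

```text
time: 18.28
tool_pos: [0.5814, -0.1692, 0.0488]
tool_rot: [0.499, 0.499, 0.502, -0.5]
contact_force: [-4.6, 1.3, 6.8]
gripper_width: 0.707
```

Contact on the scale (+6.8 N). Releasing and rising.

{"method": "drive_tool", "body": {
  "series": [
    {"x": 0,"y": 0,"z": 0,"ax": 0,"ay": 0,"az": 0},
    {"x": 0,"y": 0,"z": 0,"ax": 0,"ay": 0,"az": 0},
    {"x": 0,"y": 0,"z": 0,"ax": 0,"ay": 0,"az": 0},
    {"x": 0,"y": 0,"z": 0,"ax": 0,"ay": 0,"az": 0},
    {"x": 0,"y": 0,"z": 0,"ax": 0,"ay": 0,"az": 0}
  ],
  "hand": 1
}}

```text
time: 18.7
tool_pos: [0.5826, -0.1686, 0.049]
tool_rot: [0.501, 0.499, 0.501, -0.499]
contact_force: [-1.2, -0.1, 0.2]
gripper_width: 1.002
```

{"method": "drive_tool", "body": {
  "series": [
    {"x": -0.4,"y": 0,"z": 0,"ax": 0,"ay": 0,"az": 0},
    {"x": -1.4,"y": 0,"z": 0,"ax": 0,"ay": 0,"az": 0},
    {"x": -2.9,"y": 0,"z": 0,"ax": 0,"ay": 0,"az": 0},
    {"x": -4.2,"y": 0,"z": 0,"ax": 0,"ay": 0,"az": 0},
    {"x": -5,"y": 0,"z": -1,"ax": 0,"ay": 0,"az": 0}
  ]
}}

```text
time: 19.12
tool_pos: [0.5844, -0.1468, 0.1799]
tool_rot: [0.503, 0.5, 0.497, -0.499]
contact_force: [1.2, 0.8, 1.8]
gripper_width: 0.998
```

```bash
python3 go.py .5124 .415 .18
```

```text
t19.12 [ 0.5844 -0.1468  0.1799] d [ -0.12  -2.88 -22.47] rot [ 0.    0.05 -0.07] g0.998 [1.2 0.8 1.8] [-0.37  0.03  1.72 -0.    1.38 -0.37]
```

{"method": "drive_tool", "body": {
  "series": [
    {"x": 0,"y": -0.2,"z": -1.6,"ax": 0,"ay": 0,"az": 0},
    {"x": 0,"y": -0.4,"z": -3.2,"ax": 0,"ay": 0,"az": 0},
    {"x": 0,"y": -0.6,"z": -4.8,"ax": 0,"ay": 0,"az": 0},
    {"x": 0,"y": -0.8,"z": -6.4,"ax": 0,"ay": 0,"az": 0},
    {"x": 0,"y": -1,"z": -8,"ax": 0,"ay": 0,"az": 0}
  ]
}}

```text
time: 19.53
tool_pos: [0.5565, 0.0582, 0.1755]
tool_rot: [0.501, 0.5, 0.5, -0.499]
contact_force: [0.2, -0.0, 0.4]
gripper_width: 1.0
```

{"method": "drive_tool", "body": {
  "series": [
    {"x": 0,"y": -0.2,"z": -1.6,"ax": 0,"ay": 0,"az": 0},
    {"x": 0,"y": -0.4,"z": -3.2,"ax": 0,"ay": 0,"az": 0},
    {"x": 0,"y": -0.6,"z": -4.8,"ax": 0,"ay": 0,"az": 0},
    {"x": 0,"y": -0.8,"z": -6.4,"ax": 0,"ay": 0,"az": 0},
    {"x": 0,"y": -1,"z": -8,"ax": 0,"ay": 0,"az": 0}
  ]
}}

```text
time: 19.95
tool_pos: [0.5306, 0.2584, 0.1755]
tool_rot: [0.501, 0.499, 0.501, -0.499]
contact_force: [1.7, -0.1, 0.4]
gripper_width: 1.004
```

{"method": "drive_tool", "body": {
  "series": [
    {"x": 0,"y": -0.2,"z": -1.6,"ax": 0,"ay": 0,"az": 0},
    {"x": 0,"y": -0.5,"z": -3.2,"ax": 0,"ay": 0,"az": 0},
    {"x": 0,"y": -0.8,"z": -4.8,"ax": 0,"ay": 0,"az": 0},
    {"x": 0,"y": -0.8,"z": -6.3,"ax": 0,"ay": 0,"az": 0},
    {"x": 0,"y": -0.8,"z": -6.35,"ax": 0,"ay": 0,"az": 0}
  ]
}}

```text
time: 20.37
tool_pos: [0.5091, 0.4208, 0.1752]
tool_rot: [0.502, 0.499, 0.503, -0.497]
contact_force: [-0.3, -1.2, 0.4]
gripper_width: 1.003
```

```bash
cat > pic.py <<'E'
import sys
from h import *
n,x0,y0,x1,y1,o,k=sys.argv[1],*map(int,sys.argv[2:6]),sys.argv[6],float(sys.argv[7])
f=cams.grab_frame(n);cv2.imwrite(o,cv2.convertScaleAbs(cv2.resize(f["img"][y0:y1,x0:x1],None,fx=k,fy=k,interpolation=2),alpha=1.4))
E
python3 pic.py scene 60 110 440 270 pics/s3.png 2; python3 pic.py top 80 100 340 240 pics/t3.png 3; python3 go.py .5124 .415 .004
```

```text
t20.47 [0.51   0.4165 0.1748] d [6.83 0.09 0.06] rot [ 0.08  0.   -0.01] g0.998 [ 0.1 -0.1  0. ] [ 0.57  0.17  1.58 -0.    1.39  0.57]
```

View pics/s3.png

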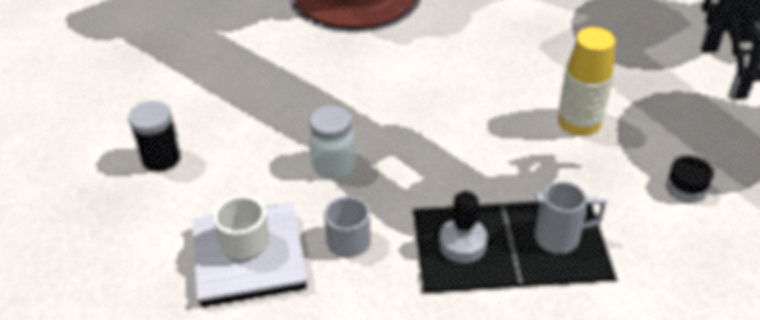

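View pics/t3.png

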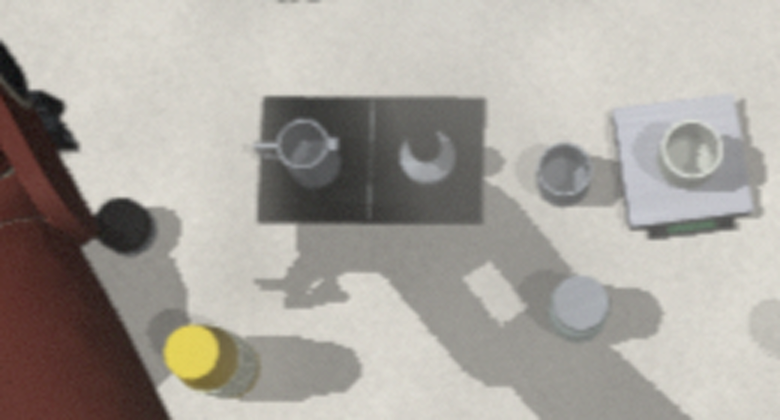

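Both views show everything upright: the cup on the scale plate at top (310,149), the dosing cup at (267,157), tamper and jug in their mat halves, and the bystanders unmoved. I'll measure these while descending to the leveller.

```bash
python3 - <<'E'
from h import *
f=cams.grab_frame("top")
P=lambda cx,cy,z:ray(f,(80+cx/3-.5,100+cy/3-.5),z).round(4)
print("dosing",P(563.5,173,.055),"cup",P(691,150,.08),"jug",P(303,143.5,.08),"lev",P(125,227,.036),"tamper base",P(427.5,157,.015))
E
```

```text
dosing [ 0.5609 -0.0424  0.055 ] cup [ 0.5774 -0.17    0.08  ] jug [0.5868 0.2211 0.08  ] lev [0.5112 0.4112 0.036 ] tamper base [0.5899 0.1004 0.015 ]
```

{"method": "drive_tool", "body": {
  "series": [
    {"x": 1.5,"y": 0.08,"z": 0,"ax": 0,"ay": 0,"az": 0},
    {"x": 3,"y": 0.08,"z": 0,"ax": 0,"ay": 0,"az": 0},
    {"x": 4.4,"y": 0.08,"z": 0,"ax": 0,"ay": 0,"az": 0},
    {"x": 5.5,"y": 0.08,"z": 0,"ax": 0,"ay": 0,"az": 0},
    {"x": 6.2,"y": 0.08,"z": 0,"ax": 0,"ay": 0,"az": 0}
  ]
}}

```text
time: 20.93
tool_pos: [0.5109, 0.4119, 0.0155]
tool_rot: [-0.5, -0.498, -0.501, 0.502]
contact_force: [-0.0, -0.3, 0.1]
gripper_width: 0.995
```

{"method": "drive_tool", "body": {
  "series": [
    {"x": 0.3,"y": 0,"z": 0,"ax": 0,"ay": 0,"az": 0},
    {"x": 0.5,"y": 0,"z": 0,"ax": 0,"ay": 0,"az": 0},
    {"x": 0.5,"y": 0,"z": 0,"ax": 0,"ay": 0,"az": 0}
  ]
}}

```text
time: 21.18
tool_pos: [0.5128, 0.4141, 0.0069]
tool_rot: [0.501, 0.499, 0.501, -0.499]
contact_force: [0.3, -0.1, -0.6]
gripper_width: 1.0
```

```bash
python3 go.py .5124 .415 .004
```

```text
t21.18 [0.5128 0.4141 0.0069] d [ 0.11 -0.02 -0.04] rot [0.03 0.   0.  ] g1.000 [ 0.3 -0.1 -0.6] [ 0.57  0.35  1.67 -0.    1.12  0.56]
```

{"method": "drive_tool", "body": {
  "series": [
    {"x": 0.1,"y": 0,"z": 0.05,"ax": 0,"ay": 0,"az": 0},
    {"x": 0.1,"y": 0,"z": 0.05,"ax": 0,"ay": 0,"az": 0}
  ]
}}

```text
time: 21.35
tool_pos: [0.5137, 0.414, 0.0061]
tool_rot: [0.501, 0.5, 0.501, -0.498]
contact_force: [-0.4, -0.1, -0.7]
gripper_width: 1.002
```

{"method": "drive_tool", "body": {
  "series": [
    {"x": 0,"y": 0,"z": 0,"ax": 0,"ay": 0,"az": 0},
    {"x": 0,"y": 0,"z": 0,"ax": 0,"ay": 0,"az": 0},
    {"x": 0,"y": 0,"z": 0,"ax": 0,"ay": 0,"az": 0},
    {"x": 0,"y": 0,"z": 0,"ax": 0,"ay": 0,"az": 0},
    {"x": 0,"y": 0,"z": 0,"ax": 0,"ay": 0,"az": 0}
  ],
  "hand": 0
}}

```text
time: 21.77
tool_pos: [0.514, 0.4146, 0.0064]
tool_rot: [0.501, 0.5, 0.501, -0.498]
contact_force: [1.6, 0.1, 5.6]
gripper_width: 0.637
```

{"method": "drive_tool", "body": {
  "series": [
    {"x": 0,"y": 0,"z": 0,"ax": 0,"ay": 0,"az": 0},
    {"x": 0,"y": 0,"z": 0,"ax": 0,"ay": 0,"az": 0},
    {"x": 0,"y": 0,"z": 0,"ax": 0,"ay": 0,"az": 0}
  ]
}}

```text
time: 22.02
tool_pos: [0.514, 0.4146, 0.0064]
tool_rot: [0.501, 0.5, 0.501, -0.498]
contact_force: [0.8, 0.1, 5.8]
gripper_width: 0.635
```

```bash
python3 - <<'E'
from h import *
f=cams.grab_frame("top");g=cams.grab_frame("scene")
for F,b,n,k in((f,(245,130,345,195),"t4",8),(g,(140,190,270,270),"s4",6)):
    x0,y0,x1,y1=b
    I=cv2.convertScaleAbs(cv2.resize(F["img"][y0:y1,x0:x1],None,fx=k,fy=k,interpolation=2),alpha=1.4)
    ring(F,I,(.569,-.0456),.055,.0285,(0,0,255),k,np.array([x0,y0])); ring(F,I,(.561,-.0424),.055,.0285,(0,200,0),k,np.array([x0,y0]))
    ring(F,I,(.5826,-.169),.08,.031,(255,0,0),k,np.array([x0,y0]))
    cv2.imwrite(f"pics/{n}.png",I)
E
python3 pic.py scene 330 130 450 230 pics/s5.png 6
```

```text
(no output)
```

View pics/t4.png

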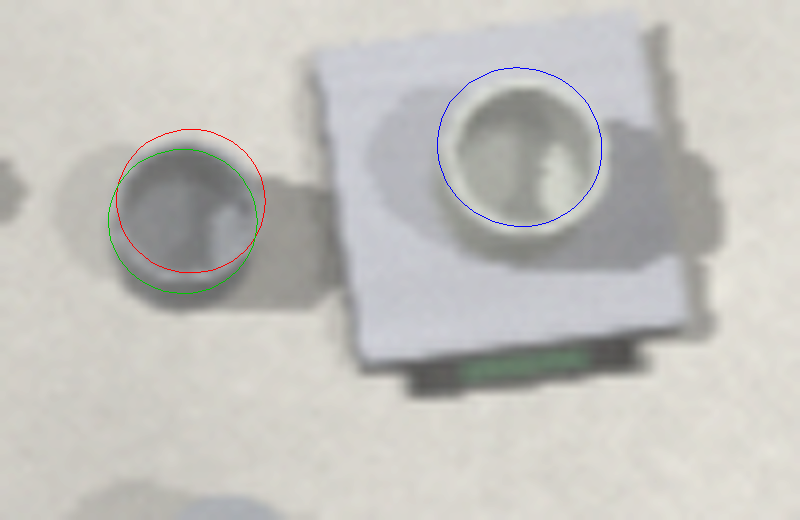

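View pics/s4.png

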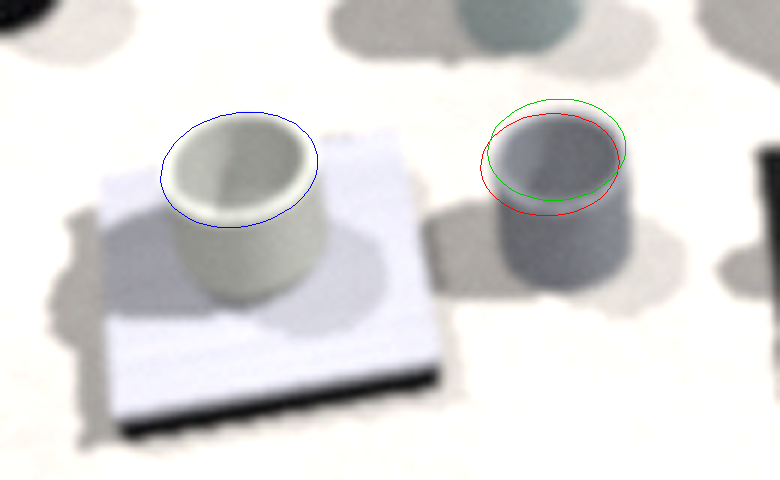

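View pics/s5.png

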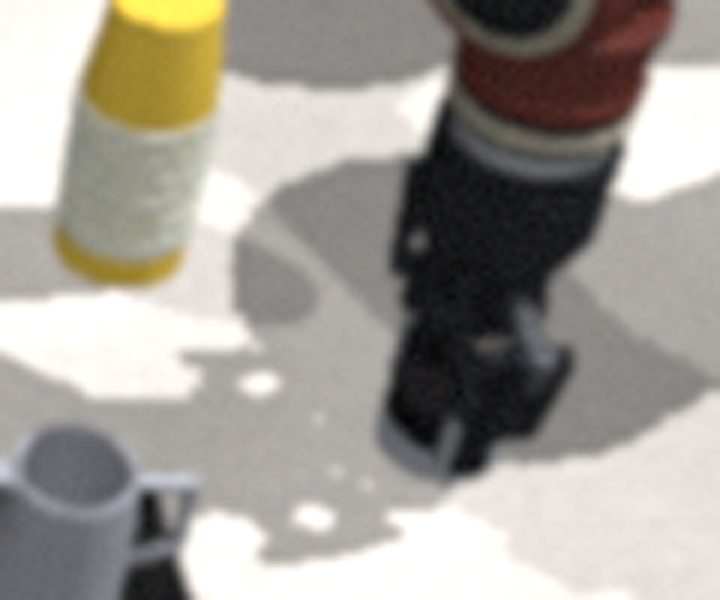

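The top and scene views put the dosing cup about 3 mm left of and 2 mm behind my tool estimate, well inside tolerance. The leveller is gripped with its left edge at crop x≈378. I'll work out how it sits along the finger width.

```bash
python3 - <<'E'
from h import *
f=cams.grab_frame("scene")
for y in(.4146,.411):
    p=np.array([proj(f,[.514+.028*np.cos(a),y+.028*np.sin(a),.008]) for a in np.linspace(0,6.28,200)])
    print(y,"puck L/R/bottom in crop",(p[:,0].min()-330+.5)*6,(p[:,0].max()-330+.5)*6,(p[:,1].max()-130+.5)*6)
t=[(proj(f,[.514+.036,.4146+d,.012])-[330,130]+.5)*6 for d in(-.011,0,.011)];print(t)
E
python3 pic.py scene 380 170 430 220 pics/s6.png 12
```

```text
0.4146 puck L/R/bottom in crop 365.87153327310114 494.0449535816326 476.20580181094306
0.411 puck L/R/bottom in crop 358.0919741698118 486.2230327733349 476.779699425755
[array([434.62024254, 484.64800864]), array([459.04403729, 482.87681365]), array([483.43960836, 481.10766542])]
```

View pics/s6.png

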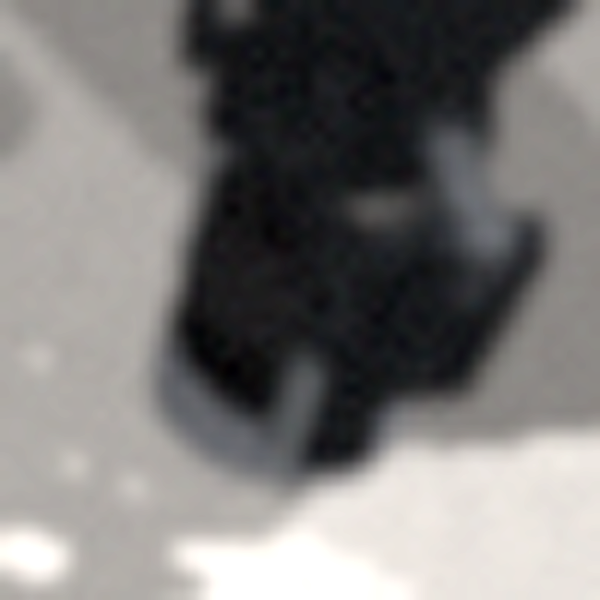

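The leveller sits ~2 mm left of tool centre. Lifting it to clear the jug and tamper, then going over the dosing cup.

{"method": "drive_tool", "body": {
  "series": [
    {"x": -0.8,"y": 0,"z": 0,"ax": 0,"ay": 0,"az": 0},
    {"x": -2,"y": 0,"z": 0,"ax": 0,"ay": 0,"az": 0},
    {"x": -3.4,"y": 0,"z": 0,"ax": 0,"ay": 0,"az": 0},
    {"x": -4.8,"y": 0.2,"z": 0.3,"ax": 0,"ay": 0,"az": 0},
    {"x": -5.6,"y": 0.4,"z": 1.4,"ax": 0,"ay": 0,"az": 0}
  ]
}}

```text
time: 22.68
tool_pos: [0.523, 0.3817, 0.1482]
tool_rot: [0.502, 0.5, 0.502, -0.496]
contact_force: [0.3, -0.8, -1.3]
gripper_width: 0.642
```

{"method": "drive_tool", "body": {
  "series": [
    {"x": 0,"y": 0.2,"z": 1.5,"ax": 0,"ay": 0,"az": 0},
    {"x": 0,"y": 0.4,"z": 3,"ax": 0,"ay": 0,"az": 0},
    {"x": 0,"y": 0.6,"z": 4.5,"ax": 0,"ay": 0,"az": 0},
    {"x": 0,"y": 0.8,"z": 6,"ax": 0,"ay": 0,"az": 0},
    {"x": 0,"y": 0.9,"z": 7.5,"ax": 0,"ay": 0,"az": 0}
  ]
}}

```text
time: 23.1
tool_pos: [0.5448, 0.1896, 0.1431]
tool_rot: [0.501, 0.498, 0.502, -0.5]
contact_force: [0.6, -0.7, -2.9]
gripper_width: 0.638
```

{"method": "drive_tool", "body": {
  "series": [
    {"x": 0,"y": 0.2,"z": 1.5,"ax": 0,"ay": 0,"az": 0},
    {"x": 0,"y": 0.4,"z": 3,"ax": 0,"ay": 0,"az": 0},
    {"x": 0,"y": 0.6,"z": 4.5,"ax": 0,"ay": 0,"az": 0},
    {"x": 0,"y": 0.8,"z": 6,"ax": 0,"ay": 0,"az": 0},
    {"x": 0,"y": 0.8,"z": 7.5,"ax": 0,"ay": 0,"az": 0}
  ]
}}

```text
time: 23.52
tool_pos: [0.5659, 0.0023, 0.1432]
tool_rot: [0.5, 0.499, 0.502, -0.499]
contact_force: [1.1, -0.3, -3.6]
gripper_width: 0.637
```

```bash
python3 go.py .567 -.0447 .10
```

```text
t23.52 [0.5659 0.0023 0.1432] d [1.73 0.04 1.88] rot [ 0.05 -0.01  0.02] g0.637 [ 1.1 -0.3 -3.6] [-0.13 -0.02  1.83  0.    1.33 -0.13]
```

{"method": "drive_tool", "body": {
  "series": [
    {"x": 0,"y": 0,"z": 1.2,"ax": 0,"ay": 0,"az": 0},
    {"x": 0.5,"y": 0,"z": 1.7,"ax": 0,"ay": 0,"az": 0},
    {"x": 1.5,"y": 0,"z": 1.7,"ax": 0,"ay": 0,"az": 0},
    {"x": 2.3,"y": 0,"z": 1.7,"ax": 0,"ay": 0,"az": 0},
    {"x": 2.3,"y": 0,"z": 1.7,"ax": 0,"ay": 0,"az": 0}
  ]
}}

```text
time: 23.93
tool_pos: [0.5618, -0.0376, 0.0801]
tool_rot: [0.497, 0.497, 0.504, -0.501]
contact_force: [-1.2, 1.2, -4.7]
gripper_width: 0.633
```

{"method": "drive_tool", "body": {
  "series": [
    {"x": 0,"y": 0,"z": 0,"ax": 0,"ay": 0,"az": 0},
    {"x": 0,"y": 0,"z": 0,"ax": 0,"ay": 0,"az": 0}
  ]
}}

```text
time: 24.1
tool_pos: [0.5668, -0.038, 0.0871]
tool_rot: [0.501, 0.499, 0.501, -0.499]
contact_force: [0.4, 0.6, -1.7]
gripper_width: 0.64
```

```bash
python3 go.py .567 -.0447 .0614;python3 pic.py scene 190 170 270 250 pics/s7.png 7
```

```text
t24.10 [ 0.5668 -0.038   0.0871] d [1.03 0.01 0.27] rot [ 0.05 -0.   -0.  ] g0.640 [ 0.4  0.6 -1.7] [-0.2   0.05  1.87  0.    1.22 -0.2 ]
```

View pics/s7.png

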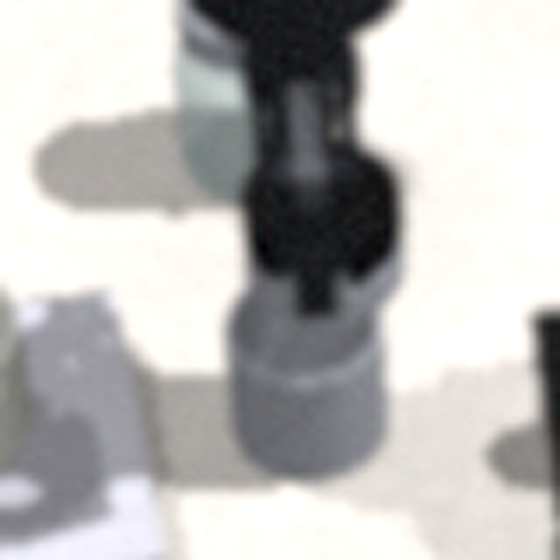

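The leveller (centre x≈325) hovers a little right of the dosing cup (centre x≈308). Converting that difference.

```bash
python3 - <<'E'
from h import *
f=cams.grab_frame("scene")
q=lambda x,y,z:((proj(f,[x,y,z])-[190,170]+.5)*7).round(1)
for z in(.02,.055,.08,.105): print(z,q(.567,-.0427,z),q(.567,-.0327,z))
print("tip",q(.567+.033,-.038,.0875))
E
```

```text
0.02 [304.  391.6] [331.6 389.6]
0.055 [299.7 326.1] [328.  324.1]
0.08 [296.5 277.5] [325.2 275.4]
0.105 [293.2 227.1] [322.4 225.1]
tip [314.4 331.8]
```

The leveller needs ~8.6 mm to the right (+0.34 in tool z). Shifting and lowering until contact.

{"method": "drive_tool", "body": {
  "series": [
    {"x": 0,"y": 0,"z": 0.34,"ax": 0,"ay": 0,"az": 0},
    {"x": 0.3,"y": 0,"z": 0.34,"ax": 0,"ay": 0,"az": 0},
    {"x": 0.5,"y": 0,"z": 0.34,"ax": 0,"ay": 0,"az": 0},
    {"x": 0.7,"y": 0,"z": 0.34,"ax": 0,"ay": 0,"az": 0},
    {"x": 0.7,"y": 0,"z": 0.34,"ax": 0,"ay": 0,"az": 0}
  ]
}}

```text
time: 24.62
tool_pos: [0.5655, -0.0468, 0.0675]
tool_rot: [0.5, 0.499, 0.502, -0.5]
contact_force: [-0.8, -0.1, -2.4]
gripper_width: 0.637
```

```bash
python3 go.py .567 -.0447 .0614;python3 pic.py scene 190 170 270 250 pics/s8.png 7; python3 pic.py top 230 120 340 200 pics/t8.png 7
```

```text
t24.62 [ 0.5655 -0.0468  0.0675] d [ 0.24  0.06 -0.09] rot [ 0.04 -0.01  0.03] g0.637 [-0.8 -0.1 -2.4] [-0.21  0.08  1.87  0.    1.19 -0.22]
```

View pics/s8.png

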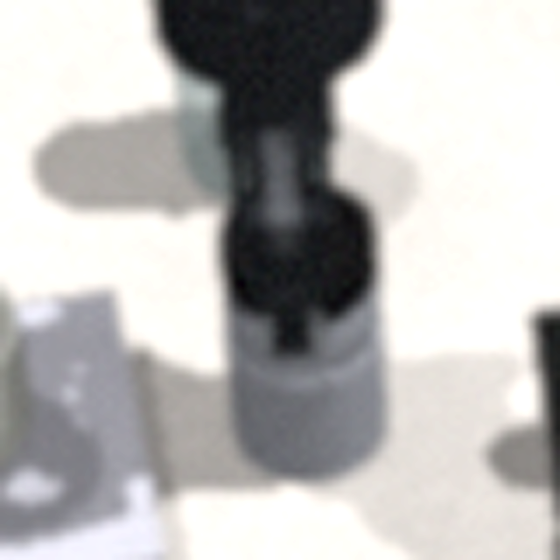

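View pics/t8.png

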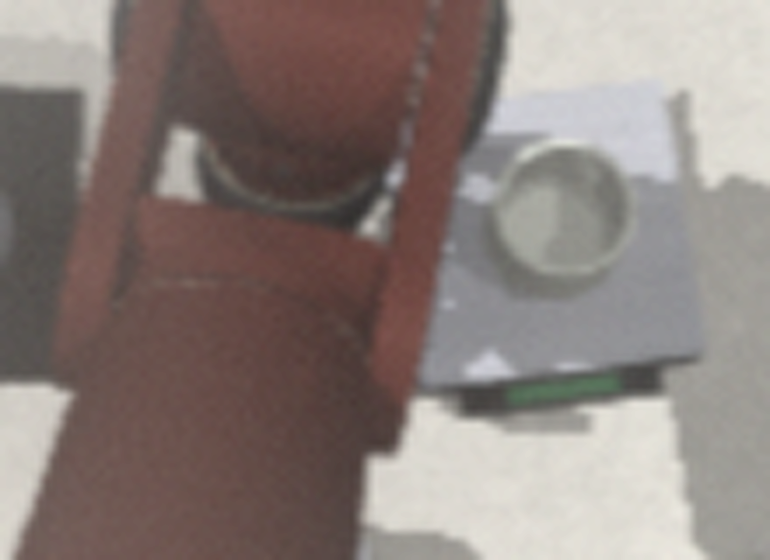

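The leveller now sits over the cup: puck span 225–380 above cup span 232–387, which matches the expected lean. Lowering gently.

{"method": "drive_tool", "body": {
  "series": [
    {"x": 0.1,"y": 0,"z": 0,"ax": 0,"ay": 0,"az": 0},
    {"x": 0.18,"y": 0,"z": 0,"ax": 0,"ay": 0,"az": 0},
    {"x": 0.18,"y": 0,"z": 0,"ax": 0,"ay": 0,"az": 0},
    {"x": 0.18,"y": 0,"z": 0,"ax": 0,"ay": 0,"az": 0}
  ]
}}

```text
time: 25.05
tool_pos: [0.5667, -0.047, 0.0647]
tool_rot: [0.501, 0.499, 0.501, -0.499]
contact_force: [0.4, -0.6, -1.3]
gripper_width: 0.638
```

{"method": "drive_tool", "body": {
  "series": [
    {"x": 0.05,"y": 0,"z": 0,"ax": 0,"ay": 0,"az": 0},
    {"x": 0.1,"y": 0,"z": 0,"ax": 0,"ay": 0,"az": 0},
    {"x": 0.1,"y": 0,"z": 0,"ax": 0,"ay": 0,"az": 0},
    {"x": 0.1,"y": 0,"z": 0,"ax": 0,"ay": 0,"az": 0}
  ]
}}

```text
time: 25.38
tool_pos: [0.5667, -0.047, 0.0622]
tool_rot: [0.501, 0.499, 0.501, -0.499]
contact_force: [-0.4, 0.5, -2.4]
gripper_width: 0.639
```

{"method": "drive_tool", "body": {
  "series": [
    {"x": 0.05,"y": 0,"z": 0,"ax": 0,"ay": 0,"az": 0},
    {"x": 0.08,"y": 0,"z": 0,"ax": 0,"ay": 0,"az": 0},
    {"x": 0.08,"y": 0,"z": 0,"ax": 0,"ay": 0,"az": 0},
    {"x": 0.08,"y": 0,"z": 0,"ax": 0,"ay": 0,"az": 0}
  ]
}}

```text
time: 25.72
tool_pos: [0.5671, -0.0471, 0.0614]
tool_rot: [0.501, 0.499, 0.501, -0.499]
contact_force: [-4.3, 1.4, 6.5]
gripper_width: 0.638
```

Contact. Releasing and rising.

{"method": "drive_tool", "body": {
  "series": [
    {"x": 0,"y": 0,"z": 0,"ax": 0,"ay": 0,"az": 0},
    {"x": 0,"y": 0,"z": 0,"ax": 0,"ay": 0,"az": 0},
    {"x": 0,"y": 0,"z": 0,"ax": 0,"ay": 0,"az": 0},
    {"x": 0,"y": 0,"z": 0,"ax": 0,"ay": 0,"az": 0},
    {"x": 0,"y": 0,"z": 0,"ax": 0,"ay": 0,"az": 0}
  ],
  "hand": 1
}}

```text
time: 26.13
tool_pos: [0.5667, -0.0471, 0.0601]
tool_rot: [0.501, 0.499, 0.501, -0.499]
contact_force: [0.5, 0.7, -0.1]
gripper_width: 0.999
```

{"method": "drive_tool", "body": {
  "series": [
    {"x": -0.4,"y": 0,"z": 0,"ax": 0,"ay": 0,"az": 0},
    {"x": -1.2,"y": 0,"z": 0,"ax": 0,"ay": 0,"az": 0},
    {"x": -2.5,"y": 0,"z": 0,"ax": 0,"ay": 0,"az": 0},
    {"x": -4,"y": 0,"z": 0,"ax": 0,"ay": 0,"az": 0},
    {"x": -5,"y": 0,"z": 0,"ax": 0,"ay": 0,"az": 0}
  ]
}}

```text
time: 26.55
tool_pos: [0.5678, -0.0473, 0.1897]
tool_rot: [0.502, 0.5, 0.5, -0.498]
contact_force: [0.9, -0.8, 0.8]
gripper_width: 0.996
```

{"method": "drive_tool", "body": {
  "series": [
    {"x": -1,"y": -1.2,"z": 0,"ax": 0,"ay": 0,"az": 0},
    {"x": -2,"y": -2.4,"z": 0,"ax": 0,"ay": 0,"az": 0},
    {"x": -2,"y": -4,"z": 0,"ax": 0,"ay": 0,"az": 0},
    {"x": -2,"y": -5.5,"z": 0,"ax": 0,"ay": 0,"az": 0},
    {"x": -2,"y": -6,"z": 0,"ax": 0,"ay": 0,"az": 0}
  ]
}}

```text
time: 26.97
tool_pos: [0.4138, -0.0474, 0.2362]
tool_rot: [0.501, 0.499, 0.5, -0.499]
contact_force: [-0.0, -0.4, -0.8]
gripper_width: 1.001
```

```bash
python3 pic.py scene 130 170 370 270 pics/s9.png 3.3; python3 pic.py top 150 110 350 200 pics/t9.png 4
```

```text
(no output)
```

View pics/s9.png

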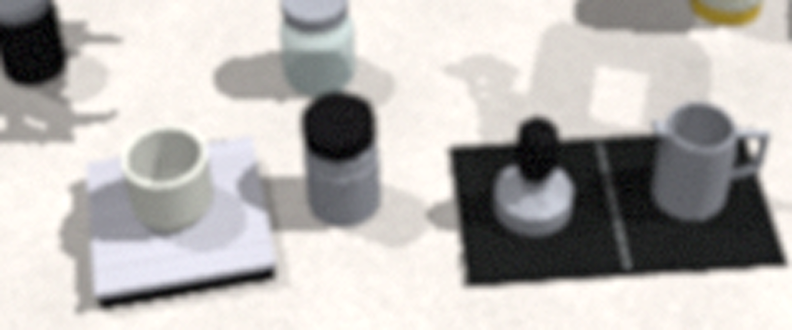

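View pics/t9.png

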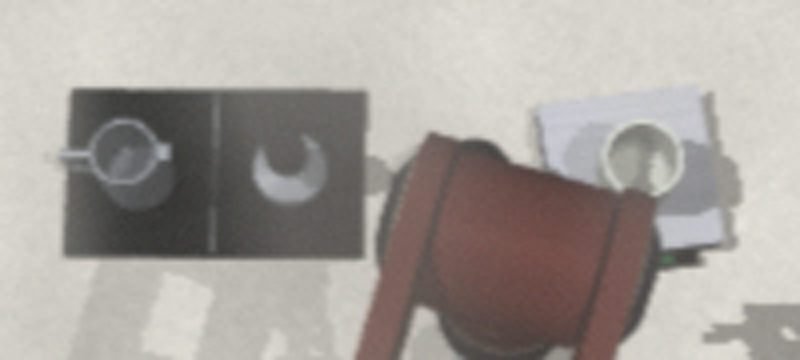

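The stack stands straight in the scene view, but the arm hides it from above. Moving it to the right for a final measurement.

{"method": "drive_tool", "body": {
  "series": [
    {"x": 0,"y": 0,"z": 1.6,"ax": 0,"ay": 0,"az": 0},
    {"x": 0,"y": 0,"z": 3.2,"ax": 0,"ay": 0,"az": 0},
    {"x": 0,"y": 0,"z": 4.8,"ax": 0,"ay": 0,"az": 0},
    {"x": 0,"y": 0,"z": 6.4,"ax": 0,"ay": 0,"az": 0},
    {"x": 0,"y": 0,"z": 8,"ax": 0,"ay": 0,"az": 0}
  ]
}}

```text
time: 27.48
tool_pos: [0.4182, -0.25, 0.2359]
tool_rot: [0.501, 0.499, 0.501, -0.499]
contact_force: [0.3, 0.2, -0.2]
gripper_width: 0.998
```

{"method": "drive_tool", "body": {
  "series": [
    {"x": 0,"y": 0,"z": 1.6,"ax": 0,"ay": 0,"az": 0},
    {"x": 0,"y": 0,"z": 3.2,"ax": 0,"ay": 0,"az": 0},
    {"x": 0,"y": 0,"z": 4.8,"ax": 0,"ay": 0,"az": 0},
    {"x": 0,"y": 0,"z": 4.8,"ax": 0,"ay": 0,"az": 0}
  ]
}}

```text
time: 27.82
tool_pos: [0.4179, -0.374, 0.2346]
tool_rot: [-0.5, -0.5, -0.499, 0.501]
contact_force: [-1.2, 0.3, -0.2]
gripper_width: 1.002
```

```bash
python3 - <<'E'
from h import *
f=cams.grab_frame("top");g=cams.grab_frame("scene")
for F,b,n,k in((f,(240,125,340,200),"t10",8),(f,(160,125,260,190),"t11",8),(g,(195,185,265,245),"s10",9)):
    x0,y0,x1,y1=b
    I=cv2.convertScaleAbs(cv2.resize(F["img"][y0:y1,x0:x1],None,fx=k,fy=k,interpolation=2),alpha=1.4)
    o=np.array([x0,y0])
    if n!="t11":
        ring(F,I,(.565,-.043),.091,.028,(0,0,255),k,o);ring(F,I,(.565,-.043),.0,.0285,(0,200,0),k,o)
    cv2.imwrite(f"pics/{n}.png",I)
E
```

```text
(no output)
```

View pics/t10.png

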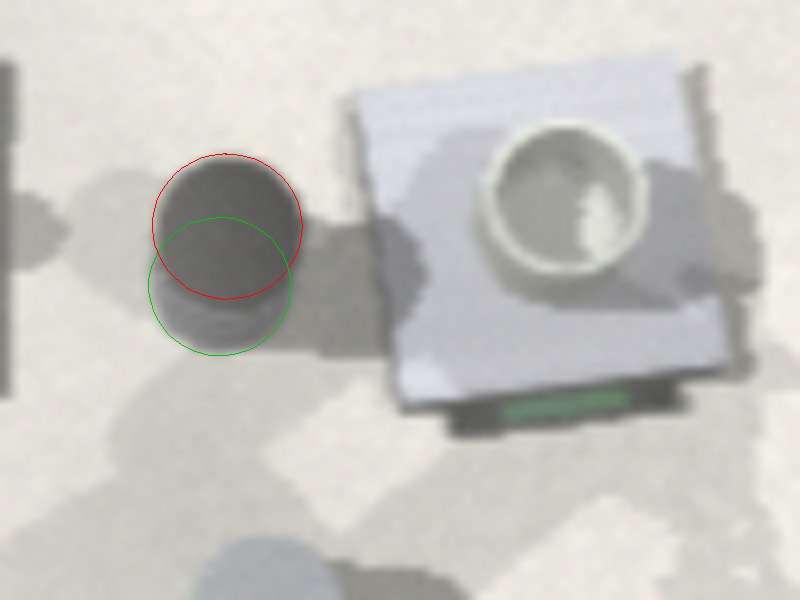

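View pics/t11.png

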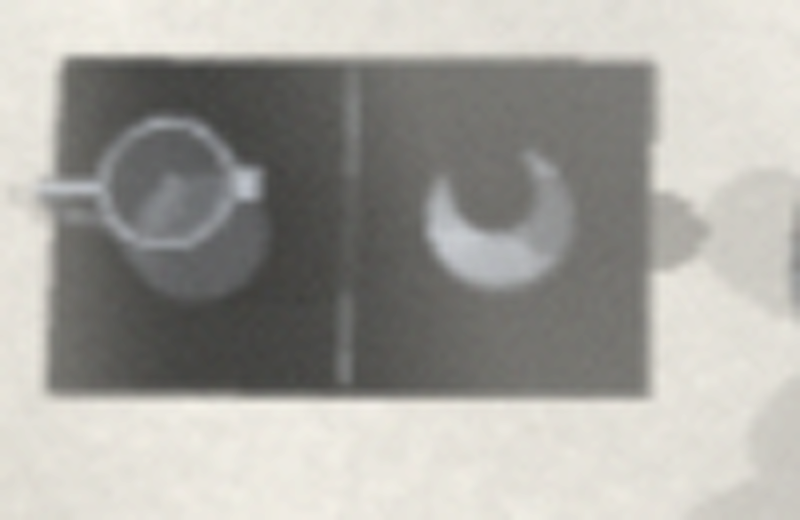

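View pics/s10.png

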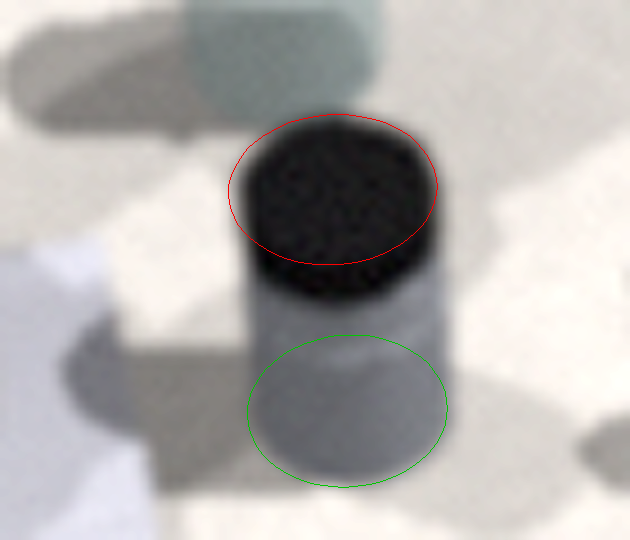

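The stack reads within about 3 mm of concentric in both views. In the top crop, jug base (195,228) and tamper base (500,~217) match the half middles (203,226) and (500,226). The cup sits within ~4 mm of the plate middle, and the arm is clear. Handing in.

```bash
python3 -c "
from plant import workorder
print(workorder.job_done())"
```

```text
the job is handed in; nothing more can be done
None
```

The coffee station is set out and handed in at about 28 s, well under the 131 s limit. No verdict was reported, so this rests on my own camera checks. I placed the jug, dosing cup, tamper, espresso cup and then the leveller, one at a time.

**Final checks, from the top and scene images:**

| Item | Result | Allowed |
|---|---|---|
| Espresso cup | about 4 mm from the middle of the scale | 15 mm |
| Dosing cup | about 3–4 mm from its target left of the scale | 15 mm each way |
| Leveller | within about 3 mm of centred on the dosing cup's rim | 8 mm |
| Jug | within about 4 mm of the middle of the mat's left half | 15 mm each way |
| Tamper | within about 4 mm of the middle of the mat's right half | 15 mm each way |

- **Upright and clear:** all five items look upright. At handover the arm was raised and touching nothing.
- **Bystanders:** none was touched. The sugar jar, shaker and paper cups looked unmoved at a mid-job check. I did not measure their final positions.

**Where checks disagreed:**
- The camera positions and the arm's own readings differed by 3–5 mm throughout. I put this mainly down to camera calibration.
- A first rough reading had the dosing cup 8 mm off in x. A closer look reduced that to 4–5 mm, of which 2–3 mm looked real.
- The leveller sat about 5 mm off-centre in the jaws. I corrected that sideways over the dosing cup before lowering it.

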